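# Lay the spanner in its tray, then hold the sprung lid just below its balance point

## Robot

A 6-joint arm with a two-finger parallel gripper is mounted at the origin on a cart in front of the work surface, level with it; the furniture and walls round the work are solid. World frame = base frame: x ahead of the robot, y to its left, z up, the work surface at z = 0. Lengths are in m, angles in rad, forces in N, time in s.
With the tool pointing down it reaches from about 0.35 to 0.875 m from the base axis. Payload 4.2 kg.
Tool frame: the origin (TCP) lies midway between the tips of the shut fingers; the grasp point (between the pads) lies 19 mm behind it; z points along the fingers, x is the direction in which the jaws open and shut, and the axes are right-handed (so a half turn about z gives the same grasp; the last joint's range is limited). The gripper opens to 87 mm and grips with 3 to 60 N. Pads are 19 mm wide; open, the fingers measure 117 mm over their backs; the gripper's body (75 mm by 190 mm) begins 51 mm behind the grasp point.
Start: joints at [-0.963, 0.385, 0.008, 0, -1.194, -0.259], TCP at [0.214, -0.587, 0.186] pointing down, gripper open.
Joint ranges: [-3.14, 3.14], [-1.21, 2.06], [-1.07, 1.41], [-3.16, 2.05], [-2.99, -0.16], [-3.1, 3.1]. Speed limits (rad/s): [2.79, 2.79, 3.14, 3.14, 3.14, 3.14].

## Interface

Orientations are given as a unit quaternion [x, y, z, w].
In Python, from cell import get_state, capture, arm gives the robot as it stands. The module is installed in compiled form; this text tells all that it offers.
- The arm moves only by the tool send_rows, never from a script. Its argument "increments" is a list of rows, each a list of 4 numbers: the shift along the world's x, y, z in units of 8 cm (1.0 is 8 cm), then the turn about the world's z in units of 60 degrees (1.0 is 60 degrees). In form: [[tx, ty, tz, twist], ...]. A call has 1 to 20 rows; each row is the pose to reach, as a shift and turn from the pose measured when the call began; what a row does not reach only later rows make up. A row lasts 1/8 s, in which the tool goes at most 62.5 mm and 10.7 degrees, less where a joint would pass 70% of its speed; a pose out of reach is approached as far as the arm can. A call with a number of a shift or a turn outside -1 to 1 is refused whole. A call with a gripper value outside its range is refused whole. "jaw" is the opening, from -1 (shut) to 1 (fully open), set as the call begins (left out, the last holds). The fingers move at their own pace and stop on an object; "grip_force" is the grip in N (left out, the last holds). Time passes only in rows, so rows that repeat a pose let the fingers close. It gives the time, the measured TCP pose, the force and the opening at its end, in the units of the state.
- get_state(): the state, without advancing time (a new reading comes with each control period).
- capture(name): name is "side" or "top" or "wrist"; returns a dict with "pixels" (480x640x3 uint8, red, green, blue), "depth" (480x640 float32, m along the optical axis (not along the pixel's ray), 0 where there is no reading), "K" (3x3 intrinsics, pixels), "world_to_cam" (4x4, takes a point from world to camera coordinates). Camera axes: x right, y up, looking along -z (the intrinsics and any distortion apply to the point x, -y, -z); pixel columns grow to the right and rows downward; lengths in m; the calibration is good to about 2 mm. A picture is of the moment at which its call begins.
- arm.finish_job(): hands the job in, once; it reports no verdict.
The state is a dict: "time": time; "joints": joint angles; "joint_velocities": joint speeds; "joint_torque": joint torques, N m; "tool_pos": TCP position; "ee_rot": TCP orientation; "contact_force": force on the tool from outside, world axes, zero at the start; "ft_torque": the same for the moment, N m; "width": finger opening in m.
Only numpy, scipy, OpenCV 4.12 (cv2) and the standard library are available. Lean on these libraries where they do the work, as an engineer would, in place of code of your own. Each camera call takes 0.05 s, during which the arm holds its last target.

## Task

A colleague is about to adjust the spring of the blue lid. First lay the spanner flat in the empty compartment of the grey tool tray, open jaw toward the yellow end, and let go of it. Then raise the blue lid (a black bar at its front is the handle) until its red pointer is clearly past the white balance mark on the arc (5 degrees or more), bring it back down until the pointer stands in the green band just below the mark, and finish while still holding it there; do not let the lid fly open or drop, and leave the other things alone.

Things in the scene. Friction and masses are not known exactly. Their poses are not given: they have to be found in the camera images.
- case: Grey steel box fixed to the bench, 170 (x) x 220 (y) x 80 mm high, with a blue sprung lid. Origin: centre of underside; +x from its front (bar side, near the robot) to the hinge side, y along the hinge. A black arc gauge (10 mm rod, radius 115 mm about the hinge) stands at y +126 mm, up to 200 mm high: green band at lid angles 0.60 to 0.76 rad, white mark 0.76 to 0.84.
- lid (a joint): Lid angle, rad: 0 shut (start), grows as the front rises, stop 1.3. Balance point 0.80 (46 deg, middle of the white mark): below it the 1.5 kg lid falls shut, above it its hinge springs swing it open; little friction, it must be held. At the bar: lift 1.5 N from shut, none at balance, hold back up to 2.5 N beyond. Red pointer on its +y edge runs along the arc. Hold band 0.60 to 0.76.
- lid_hinge (a point): Point on the lid's hinge line, at its middle: 89 mm behind the case's origin (case +x) and 83 mm above the bench.
- lid_bar (a point): Middle of the black round bar at the lid's front: 12 mm thick, along the case's y, 100 mm free between two posts, 220 mm from the hinge line, 3 mm above the lid's plane (86 mm above the bench when shut), 32 mm clear of the lid's front edge, so fingers from above go one in front, one behind. The bar can turn between the fingers as the lid swings.
- tray: Grey tray fixed to the bench left or right of the case, 212 (x) x 116 (y) mm, floor 4 mm, walls to 16 mm above the bench. Two compartments along x, each 200 x 48 mm inside; their side walls are missing over the middle 64 mm, for fingers. The +y one is empty, with a yellow wall at its -x end; the -y one holds a brush. Origin: centre of underside.
- tray_slot (a point): Centre of the floor of the empty compartment (tray +30 mm in y, 4 mm above the bench). Axes as the tray's; yellow end toward -x.
- spanner: Steel ring-and-open spanner, 178 x 34 x 10 mm, about 0.09 kg, lying flat on the bench on the other side of the case. Origin: middle of its length, underside; x axis along it, open jaw at -x, ring at +x, z up. The shank (middle 120 mm) is 14 mm wide, from 2 to 8 mm above the underside.
- spanner_jaw (a point): Centre of the spanner's open jaw, 75 mm from its middle toward -x.
- brush: Flat paint brush, 169 x 36 x 13 mm, loose in the other compartment of the tray; leave it. Origin: centre of underside.
- marker: Black and white marker pen, 131 x 18 mm, loose on the bench in front of the case; leave it. Origin: centre of underside.
- bush_2: Loose flanged yellow bush, 48 mm wide and 38 mm high, behind the case; leave it. Origin: centre of underside.

How it is judged:
By the outcome, as a careful person would: the job done as asked, in the order asked, and still so for the second after the job is handed in, while the arm keeps its last pose, push and grip.
It also fails if it takes over 62 s, if anything falls off the work surface, if the arm or the gripper's body presses on something with over 40 N, if the wrist force passes 120 N, or if a joint passes its speed limit or range.

## Working session

There is one attempt and no reset: what is moved stays moved. The work goes in short steps, Python scripts to look and compute and a tool call to move; the robot and the scene stay as the last step left them, time stands still between calls to the robot, and variables do not carry over. Pictures are saved under pics/ and viewed, and the job is handed in when it is done.

Besides the shell and the picture viewer there is one more tool, called after ">>>" as name(argument=value, ...), one argument or row to a line, values as JSON. send_rows: Moves the arm, as the interface text tells. Its arguments: {"type":"object","properties":{"increments":{"type":"array"},"jaw":{"type":"number"},"grip_force":{"type":"number"}},"required":["increments"]}

```bash
mkdir -p pics; cat > h.py <<'E'
import numpy as np, cv2
from cell import get_state, capture, arm
def snap(n,f):
    c=capture(n); np.savez(''+f+'.npz',**{k:c[k] for k in c})
    cv2.imwrite('pics/'+f+'.png',cv2.cvtColor(c['pixels'],cv2.COLOR_RGB2BGR)); return c
def load(f): return dict(np.load(''+f+'.npz'))
def ray(c,u,v):
    K=c['K'];W=c['world_to_cam'];R=W[:3,:3];t=W[:3,3]
    d=np.array([(u-K[0,2])/K[0,0],-(v-K[1,2])/K[1,1],-1.]); return -R.T@t, R.T@d
def onplane(c,u,v,z):
    o,d=ray(c,u,v); return o+d*(z-o[2])/d[2]
def pt(c,u,v):
    o,d=ray(c,u,v); return o+d*c['depth'][int(v),int(u)]
def proj(c,p):
    q=c['world_to_cam'][:3,:3]@p+c['world_to_cam'][:3,3]; K=c['K']
    return K[0,0]*q[0]/-q[2]+K[0,2], K[1,1]*-q[1]/-q[2]+K[1,2]
E
python3 - <<'E'
from h import *
for n in ['top','side','wrist']:
    c=snap(n,n+'0'); print(n,{k:v for k,v in c.items() if k not in('pixels','depth')})
print(get_state())
E
```

```text
top {'K': array([[542.96211246,   0.        , 313.49974444],
       [  0.        , 542.96211246, 237.00688707],
       [  0.        ,   0.        ,   1.        ]]), 'world_to_cam': array([[-0.01940938, -0.99979073, -0.0064633 ,  0.03700982],
       [ 0.99519455, -0.01993989,  0.09586556, -0.57002534],
       [-0.09597437, -0.00457155,  0.99537331, -1.29933638],
       [ 0.        ,  0.        ,  0.        ,  1.        ]])}
side {'K': array([[437.46549337,   0.        , 310.92168898],
       [  0.        , 437.46549337, 249.61395373],
       [  0.        ,   0.        ,   1.        ]]), 'world_to_cam': array([[-0.99163715, -0.12904691, -0.00162843,  0.55910287],
       [ 0.08344629, -0.65075091,  0.75469197, -0.11558023],
       [-0.09845037,  0.74824471,  0.65607726, -1.21481788],
       [ 0.        ,  0.        ,  0.        ,  1.        ]])}
wrist {'K': array([[419.10848336,   0.        , 314.64334351],
       [  0.        , 419.10848336, 238.71440972],
       [  0.        ,   0.        ,   1.        ]]), 'world_to_cam': array([[-0.34227387,  0.93959631,  0.00271563,  0.62401592],
 
[... 177 characters left out ...]
  ]])}
{'time': 0.15, 'joints': array([-9.63402825e-01,  3.85404646e-01,  7.00255829e-03, -3.48404201e-04,
       -1.19399523e+00, -2.58599585e-01]), 'joint_velocities': array([-0.00099128, -0.00203849,  0.00469497,  0.00422698, -0.00019484,
       -0.00181389]), 'joint_torque': array([-5.78548970e-04, -3.91052878e+01,  1.87586528e+01,  4.22250241e+00,
        1.23100996e-02, -1.42689596e-04]), 'tool_pos': array([ 0.21345433, -0.58690617,  0.18522113]), 'ee_rot': array([ 5.73740223e-01,  8.19036928e-01,  4.28271410e-04, -6.95410179e-04]), 'contact_force': array([-0.12119357, -0.40036737, -0.49757771]), 'ft_torque': array([-0.05823951, -0.02748673,  0.02890245]), 'width': 0.08719052042461159}
```

View pics/top0.png

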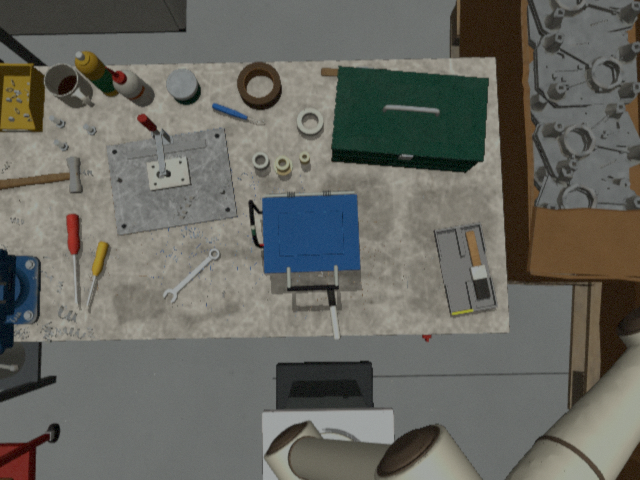

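View pics/side0.png

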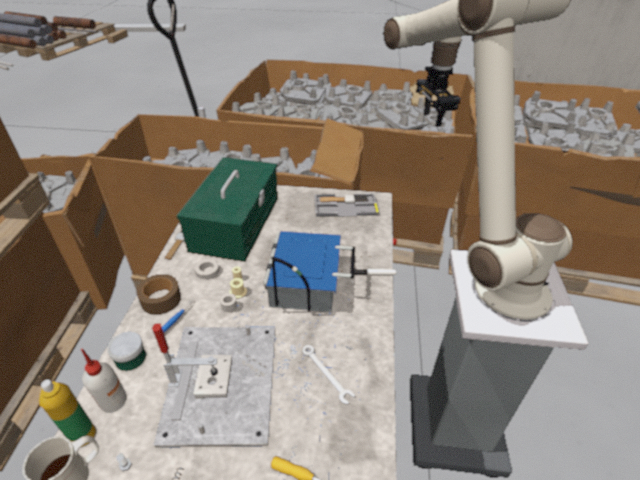

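View pics/wrist0.png

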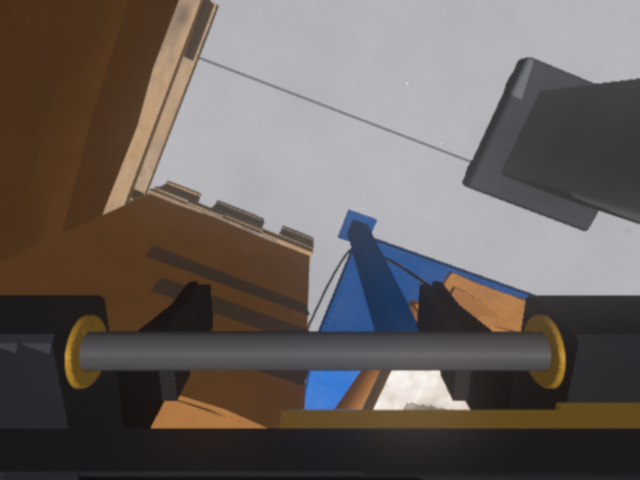

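The top view shows the spanner at about (190,275), the case at (310,230), and the tray at (465,270) with its yellow end at (460,312). The marker is at (333,310), near the bar at (313,289). Next I zoom in and measure.

```bash
python3 - <<'E'
from h import *
c=load('top0'); im=cv2.cvtColor(c['pixels'],cv2.COLOR_RGB2BGR)
a=cv2.resize(im[235:315,150:235],None,fx=6,fy=6,interpolation=cv2.INTER_CUBIC)
b=cv2.resize(im[185:345,240:370],None,fx=4,fy=4,interpolation=cv2.INTER_CUBIC)[:600]
cv2.imwrite('pics/z1.png',a);cv2.imwrite('pics/z2.png',b)
d=cv2.resize(im[215:325,425:505],None,fx=5,fy=5,interpolation=cv2.INTER_CUBIC);cv2.imwrite('pics/z3.png',d)
hsv=cv2.cvtColor(im,cv2.COLOR_BGR2HSV)
# blue lid
m=cv2.inRange(hsv,(100,120,50),(125,255,255)); m[:, :240]=0;m[:,375:]=0;m[:180]=0;m[300:]=0
cs,_=cv2.findContours(m,0,2);k=max(cs,key=cv2.contourArea);r=cv2.minAreaRect(k);print('lid',r,[onplane(c,*p,0.083).round(4) for p in cv2.boxPoints(r)], onplane(c,*r[0],.083).round(4))
m=cv2.inRange(hsv,(22,120,100),(34,255,255)); m[:, :430]=0;m[:,500:]=0;m[:290]=0;m[330:]=0
ys,xs=np.nonzero(m);print('yel',xs.min(),xs.max(),ys.min(),ys.max()); r=cv2.minAreaRect(np.c_[xs,ys].astype(np.float32));print(r,[onplane(c,*p,0.016).round(4) for p in cv2.boxPoints(r)])
dep=c['depth']
for uv in [(190,275),(310,230),(443,270),(457,285),(300,310),(420,300),(330,318)]: print(uv,pt(c,*uv).round(4))
E
```

```text
lid ((310.3338623046875, 233.3466339111328), (75.05997467041016, 95.52359771728516), 87.70938873291016) [array([0.6608, 0.1473, 0.083 ]), array([ 0.6653, -0.078 ,  0.083 ]), array([ 0.4885, -0.0802,  0.083 ]), array([0.484 , 0.1421, 0.083 ])] [0.5741 0.0328 0.083 ]
yel 452 472 309 314
((462.03997802734375, 311.7200012207031), (2.8621675968170166, 20.571826934814453), 79.69515228271484) [array([ 0.3817, -0.3061,  0.016 ]), array([ 0.3896, -0.3556,  0.016 ]), array([ 0.3828, -0.3565,  0.016 ]), array([ 0.3749, -0.3071,  0.016 ])]
(190, 275) [0.4845 0.332  0.0092]
(310, 230) [0.5812 0.0333 0.0902]
(443, 270) [ 0.4846 -0.2918  0.0058]
(457, 285) [ 0.4472 -0.3255  0.0024]
(300, 310) [ 0.3932  0.0628 -0.0042]
(420, 300) [ 0.4122 -0.2329  0.003 ]
(330, 318) [ 0.3724 -0.0108 -0.0012]
```

View pics/z1.png

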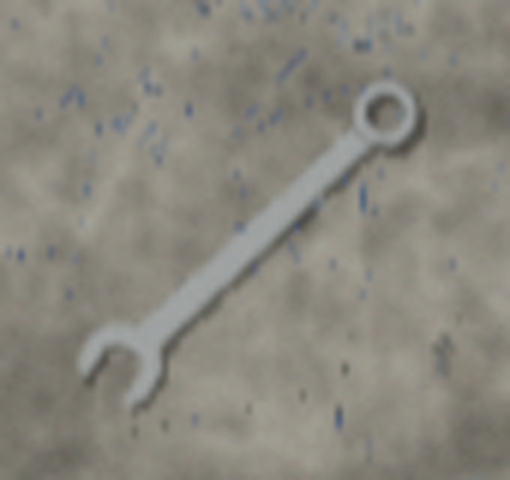

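View pics/z2.png

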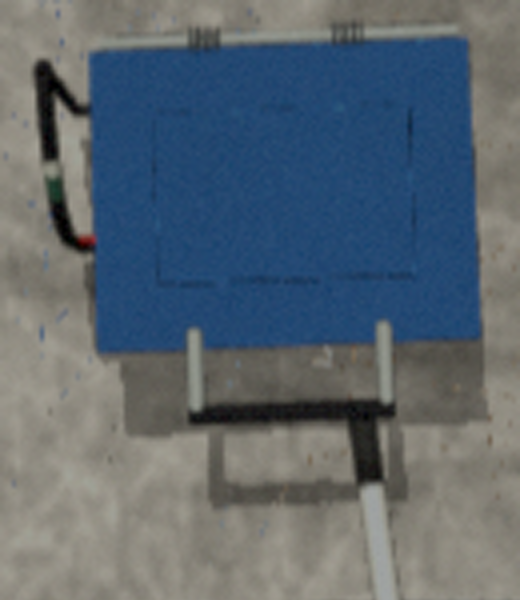

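View pics/z3.png

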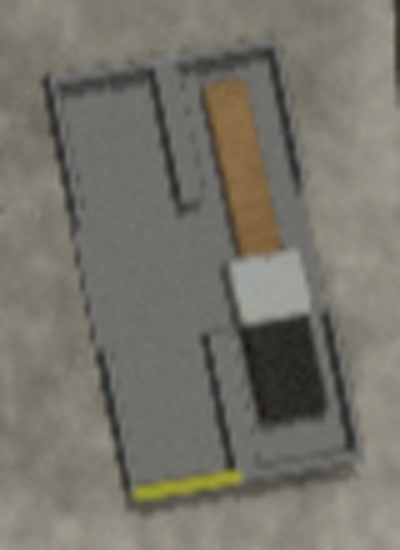

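```bash
python3 - <<'E'
from h import *
c=load('top0'); im=cv2.cvtColor(c['pixels'],cv2.COLOR_RGB2BGR)
z=lambda u,v,u0,v0,s:(u0+(u+.5)/s-.5,v0+(v+.5)/s-.5)
print('tray')
P=[onplane(c,*z(*p,425,215,5),0.016)[:2] for p in [(45,78),(273,40),(355,458),(128,505)]]
P=np.array(P);print(P.round(4),'ctr',P.mean(0).round(4))
for i in range(4):
    d=P[(i+1)%4]-P[i];print(np.linalg.norm(d).round(4),np.degrees(np.arctan2(d[1],d[0])).round(2))
# spanner: bright low-sat mask
roi=im[235:315,150:235].astype(int)
hsv=cv2.cvtColor(im,cv2.COLOR_BGR2HSV)[235:315,150:235]
warm=roi[:,:,2]-roi[:,:,0]
print('warm bg',np.median(warm),'val',np.median(hsv[...,2]))
m=((warm<5)&(hsv[...,2]>125)).astype(np.uint8)*255
m=cv2.morphologyEx(m,cv2.MORPH_OPEN,np.ones((2,2)))
n,l,s,_=cv2.connectedComponentsWithStats(m);k=1+np.argmax(s[1:,4]);m=(l==k)
cv2.imwrite('pics/m1.png',cv2.resize(m.astype(np.uint8)*255,None,fx=6,fy=6,interpolation=0))
ys,xs=np.nonzero(m);W=np.array([onplane(c,x+150,y+235,.009)[:2] for x,y in zip(xs,ys)])
mu=W.mean(0);_,_,V=np.linalg.svd(W-mu);ax=V[0]*(1 if V[0][0]>0 else -1)
for _ in range(3):
    s=(W-mu)@ax;cen=(s.min()+s.max())/2;sel=abs(s-cen)<.05;S=W[sel];mu=S.mean(0);_,_,V=np.linalg.svd(S-mu);ax=V[0]*(1 if V[0][0]>0 else -1)
s=(W-mu)@ax;print('len',s.min(),s.max());print('ctr',(mu+ax*(s.min()+s.max())/2).round(4),'ax ang',np.degrees(np.arctan2(ax[1],ax[0])))
print('ring',onplane(c,*z(386,112,150,235,6),.01))
print('bar',[onplane(c,*z(*p,240,185,4),.086).round(4) for p in [(190,413),(393,409)]])
print('rearL',[onplane(c,*z(*p,240,185,4),.085).round(4) for p in [(90,52),(468,39),(482,338),(97,352)]])
print('marker',[onplane(c,*z(*p,240,185,4),.01).round(4) for p in [(365,420),(371,480)]],onplane(c,337,337,.009).round(4))
E
```

```text
tray
[[ 0.5827 -0.2704]
 [ 0.5993 -0.3835]
 [ 0.394  -0.4133]
 [ 0.3735 -0.3022]] ctr [ 0.4874 -0.3424]
0.1143 -81.65
0.2074 -171.73
0.113 100.46
0.2116 8.64
warm bg 14.0 val 140.0
len -0.0857351155131119 0.08886881871331309
ctr [0.4838 0.3251] ax ang -47.45490069223287
ring [0.5369336  0.27274257 0.01      ]
bar [array([0.4479, 0.0888, 0.086 ]), array([ 0.448 , -0.0287,  0.086 ])]
rearL [array([0.6607, 0.1447, 0.085 ]), array([ 0.6639, -0.078 ,  0.085 ]), array([ 0.488 , -0.0813,  0.085 ]), array([0.4843, 0.1424, 0.085 ])]
marker [array([ 0.4418, -0.0143,  0.01  ]), array([ 0.4053, -0.0171,  0.01  ])] [ 0.3268 -0.0266  0.009 ]
```

View pics/m1.png

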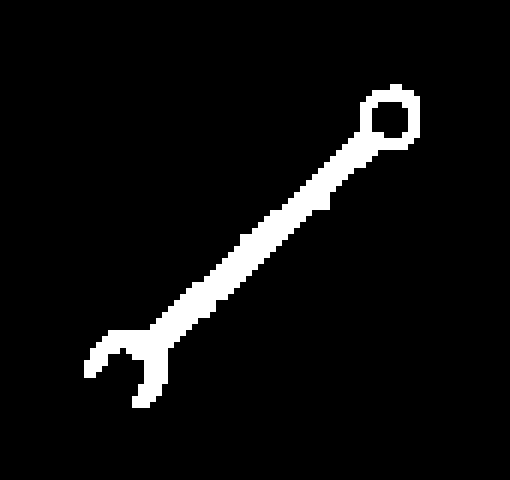

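>>> send_rows(
  increments=[
    [0.3,0.5,0.4,0.15],
    [0.6,1,0.8,0.3],
  ],
  jaw=0.2,
)

```text
time: 0.4
tool_pos: [0.2614, -0.5059, 0.2488]
ee_rot: [0.437, 0.9, 0.001, -0.002]
contact_force: [0.5, -0.2, 0.2]
width: 0.0742
```

>>> send_rows(
  increments=[
    [0.3,0.5,0.3,0.16],
    [0.6,1,0.6,0.32],
  ],
)

```text
time: 0.65
tool_pos: [0.3099, -0.4244, 0.2974]
ee_rot: [0.278, 0.961, 0.001, -0.002]
contact_force: [0.6, -1.5, 0.4]
width: 0.0563
```

>>> send_rows(
  increments=[
    [0.3,0.5,0,0.16],
    [0.6,1,0,0.32],
  ],
)

```text
time: 0.9
tool_pos: [0.3584, -0.3428, 0.2976]
ee_rot: [0.111, 0.994, 0.0, -0.002]
contact_force: [0.9, -1.7, -0.6]
width: 0.0526
```

>>> send_rows(
  increments=[
    [0.3,0.5,0,0.16],
    [0.6,1,0,0.32],
  ],
)

```text
time: 1.15
tool_pos: [0.4068, -0.2613, 0.2974]
ee_rot: [-0.059, 0.998, 0.0, -0.002]
contact_force: [1.0, -1.5, -0.0]
width: 0.0524
```

>>> send_rows(
  increments=[
    [0.3,0.5,0,0.16],
    [0.6,1,0,0.32],
  ],
)

```text
time: 1.4
tool_pos: [0.4552, -0.1797, 0.2974]
ee_rot: [-0.227, 0.974, -0.0, -0.002]
contact_force: [0.1, 0.2, -0.1]
width: 0.0525
```

>>> send_rows(
  increments=[
    [0.05,0.5,0,0.14],
    [0.1,1,0,0.275],
  ],
)

```text
time: 1.65
tool_pos: [0.4631, -0.0982, 0.2969]
ee_rot: [-0.367, 0.93, -0.0, -0.002]
contact_force: [0.2, -0.4, 0.1]
width: 0.052
```

>>> send_rows(
  increments=[
    [0,0.5,0,0],
    [0.1,1,0,0],
  ],
)

```text
time: 1.9
tool_pos: [0.4706, -0.0169, 0.2969]
ee_rot: [-0.367, 0.93, -0.0, -0.002]
contact_force: [0.4, 0.3, 0.4]
width: 0.0519
```

>>> send_rows(
  increments=[
    [0,0.5,0,0],
    [0,1,0,0],
  ],
)

```text
time: 2.15
tool_pos: [0.4702, 0.0645, 0.2966]
ee_rot: [-0.367, 0.93, -0.0, -0.002]
contact_force: [1.0, -0.5, -0.3]
width: 0.0524
```

>>> send_rows(
  increments=[
    [0,0.5,0,0],
    [0,1,0,0],
  ],
)

```text
time: 2.4
tool_pos: [0.4698, 0.1458, 0.2964]
ee_rot: [-0.367, 0.93, 0.0, -0.003]
contact_force: [0.6, 0.3, -0.2]
width: 0.0521
```

>>> send_rows(
  increments=[
    [0,0.5,0,0],
    [0,1,0,0],
    [0,1,0,0],
  ],
)

```text
time: 2.78
tool_pos: [0.4694, 0.2278, 0.2954]
ee_rot: [-0.369, 0.93, -0.0, -0.004]
contact_force: [0.5, -1.2, 0.4]
width: 0.0522
```

```bash
python3 - <<'E'
from h import *
c=snap('wrist','w1'); print(proj(c,np.array([.4838,.3251,.009])), get_state()['joints'])
E
```

```text
(np.float64(249.01263620290416), np.float64(235.90077661231143)) [ 0.75977713  0.15025917 -0.04089896 -0.00229042 -1.38628282 -0.00538838]
```

View pics/w1.png

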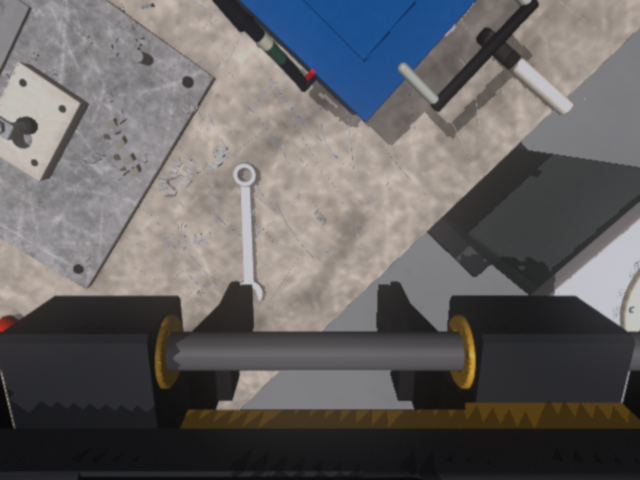

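```bash
python3 - <<'E'
from h import *
c=load('w1')
im=c['pixels'].astype(int)
a=cv2.resize(cv2.cvtColor(c['pixels'],cv2.COLOR_RGB2BGR)[150:310,200:300],None,fx=4,fy=3.75,interpolation=cv2.INTER_CUBIC);cv2.imwrite('pics/z4.png',a)
hsv=cv2.cvtColor(c['pixels'],cv2.COLOR_RGB2HSV)
pts=[]
for v in range(195,275,4):
    row=hsv[v,235:265]; 
    ok=np.nonzero((row[:,1]<25)&(row[:,2]>125))[0]
    if len(ok): pts.append((235+ok.mean(),v,len(ok)))
pts=np.array(pts);print(pts[::4])
W=np.array([onplane(c,u,v,.008)[:2] for u,v,_ in pts])
vx,vy,x0,y0=cv2.fitLine(W.astype(np.float32),cv2.DIST_HUBER,0,.001,.001).ravel()
print('axis',np.degrees(np.arctan2(vy,vx)),x0,y0)
r=onplane(c,245,175,.01);print('ring',r)
ax=np.array([vx,vy]); ax*= np.sign(ax[0])
print('ring s, offset', (r[:2]-[x0,y0])@ax, (r[:2]-[x0,y0])@[-ax[1],ax[0]])
for v in (164,): 
  e=onplane(c,245,v,.01)[:2]; s=(e-[x0,y0])@ax; print('ringtip->centre',np.array([x0,y0])+ax*(s-.089))
E
```

```text
[[250.68421053 195.          19.        ]
 [247.         211.          15.        ]
 [250.23529412 227.          17.        ]
 [247.         243.          11.        ]
 [247.5        259.          12.        ]]
axis -49.00409 0.48865104 0.3229323
ring [0.53481448 0.27279903 0.01      ]
ring s, offset 0.06812186528996131 0.0019544671999988635
ringtip->centre [0.48317257 0.32923546]
```

View pics/z4.png

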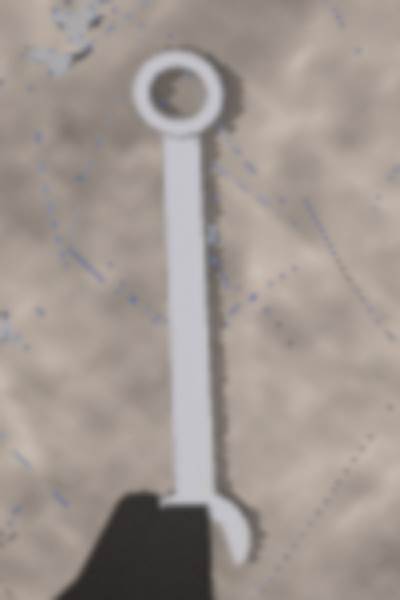

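```bash
python3 - <<'E'
from h import *
c=load('w1')
a=onplane(c,245.1,187,.008)[:2];b=onplane(c,248.1,280.2,.008)[:2];r=onplane(c,244.1,174.4,.009)[:2];t=onplane(c,244,162.3,.01)[:2];j=onplane(c,247.5,281,.01)[:2]
ax=(a-b)/np.linalg.norm(a-b);print(np.degrees(np.arctan2(ax[1],ax[0])),a,b,r,t)
s=(t-b)@ax; print('ctr',b+ax*(s-.089)); print('ring perp',(r-b)@[-ax[1],ax[0]])
E
```

```text
-47.53105955706219 [0.52569994 0.28370867] [0.44715931 0.36951406] [0.53603952 0.27319162] [0.5450513  0.26261554]
ctr [0.48493536 0.32824385]
ring perp 0.0005259169144561272
```

>>> send_rows(
  increments=[
    [0.1,0.5,-0.4,0],
    [0.19,1,-0.8,0],
    [0.19,1,-1,0],
  ],
)

```text
time: 3.2
tool_pos: [0.4841, 0.3067, 0.2129]
ee_rot: [-0.368, 0.93, -0.001, -0.005]
contact_force: [-0.1, -0.2, 0.1]
width: 0.0526
```

>>> send_rows(
  increments=[
    [0,0.12,-0.5,0],
    [0,0.24,-1,0],
    [0,0.24,-1,0],
  ],
)

```text
time: 3.58
tool_pos: [0.4826, 0.3233, 0.1303]
ee_rot: [-0.368, 0.93, -0.002, -0.009]
contact_force: [-0.0, -0.0, 0.2]
width: 0.0524
```

>>> send_rows(
  increments=[
    [0,0,-0.5,0],
    [0,0,-1,0],
    [0,0,-1,0],
    [0,0,-1,0],
  ],
)

```text
time: 4.08
tool_pos: [0.4844, 0.3241, 0.0533]
ee_rot: [-0.368, 0.93, -0.002, -0.006]
contact_force: [0.1, 0.1, 0.4]
width: 0.0521
```

>>> send_rows(
  increments=[
    [0,0.02,-0.3,0],
    [0,0.03,-0.5,0],
    [0,0.03,-0.6,0],
    [0,0.03,-0.62,0],
    [0,0.03,-0.62,0],
  ],
)

```text
time: 4.7
tool_pos: [0.4848, 0.3268, 0.0042]
ee_rot: [-0.368, 0.93, -0.002, -0.006]
contact_force: [-0.1, 0.1, 0.5]
width: 0.0521
```

```bash
python3 - <<'E'
from h import *
c=snap('wrist','w2'); print(get_state()['tool_pos'])
E
```

```text
[0.48478969 0.32685631 0.00425707]
```

View pics/w2.png

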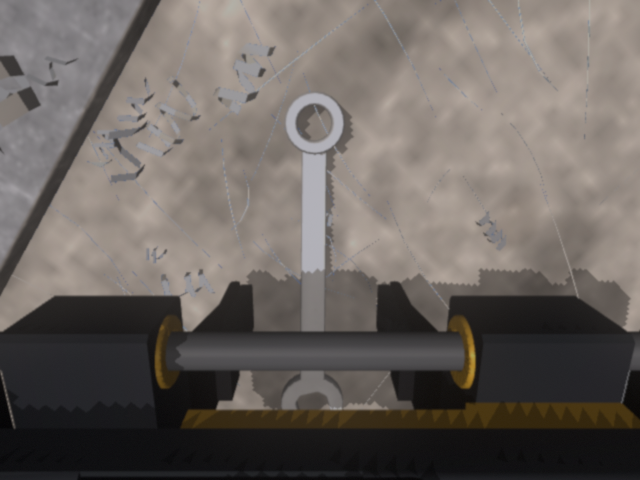

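The shank at about (314,230) is centred between the fingers, with the ring at (315,122). Next I lower slightly and close.

>>> send_rows(
  increments=[
    [0,0,-0.02,0],
    [0,0,-0.02,0],
    [0,0,-0.02,0],
    [0,0,-0.02,0],
    [0,0,-0.02,0],
    [0,0,-0.02,0],
  ],
  jaw=-1,
  grip_force=35,
)

```text
time: 5.5
tool_pos: [0.4848, 0.3269, 0.0027]
ee_rot: [-0.368, 0.93, -0.002, -0.006]
contact_force: [-0.5, -0.3, 0.4]
width: 0.0031
```

>>> send_rows(
  increments=[
    [0,0,0.2,0],
    [0,0,0.5,0],
    [0,0,1,0],
    [0,0,1,0],
  ],
)

```text
time: 6.0
tool_pos: [0.4871, 0.3291, 0.0876]
ee_rot: [-0.369, 0.93, 0.0, -0.001]
contact_force: [0.2, 0.2, -0.4]
width: 0.0002
```

```bash
python3 - <<'E'
from h import *
c=snap('wrist','w3'); print(get_state()['tool_pos'])
E
```

```text
[0.48580724 0.32797648 0.08545693]
```

View pics/w3.png

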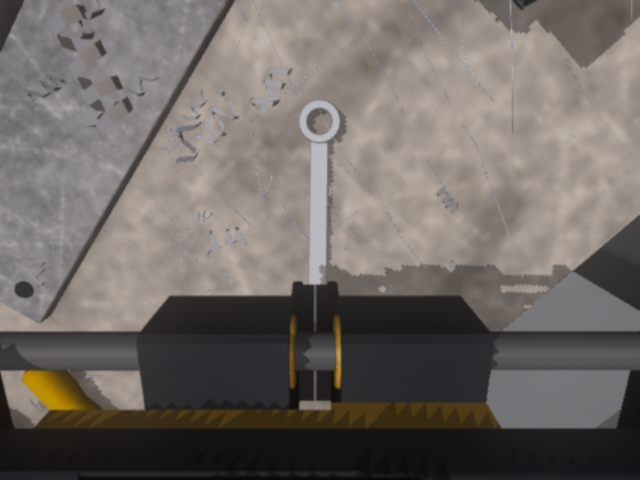

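```bash
python3 - <<'E'
from h import *
c=load('w3')
im=cv2.cvtColor(c['pixels'],cv2.COLOR_RGB2BGR)
cv2.imwrite('pics/z5.png',cv2.resize(im[90:300,250:390],None,fx=3.5,fy=2.8,interpolation=cv2.INTER_CUBIC))
for p in [(319.5,121),(318,145),(317,270)]: print(onplane(c,*p,.008))
print('shank mid proj', proj(c,np.array([.4848,.3269,.008])))
print([pt(c,u,v).round(4) for u,v in [(318,180),(317,250),(400,200),(250,230)]])
c=snap('top','top1');im=cv2.cvtColor(c['pixels'],cv2.COLOR_RGB2BGR);cv2.imwrite('pics/z6.png',cv2.resize(im[235:315,150:235],None,fx=6,fy=6,interpolation=cv2.INTER_CUBIC))
E
```

```text
[0.53605509 0.27301828 0.008     ]
[0.5264665  0.28453815 0.008     ]
[0.46773171 0.34760907 0.008     ]
shank mid proj (np.float64(319.6538800147742), np.float64(233.4052571648589))
[array([0.511 , 0.3009, 0.0092]), array([0.4776, 0.3372, 0.0065]), array([ 0.459 ,  0.273 , -0.0008]), array([5.207e-01, 3.602e-01, 4.000e-04])]
```

View pics/z5.png

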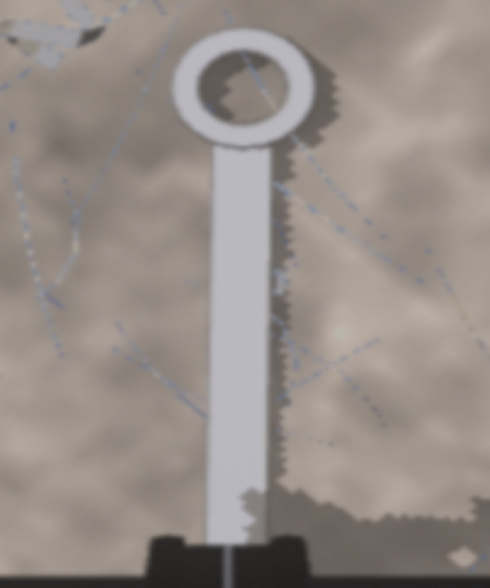

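View pics/z6.png

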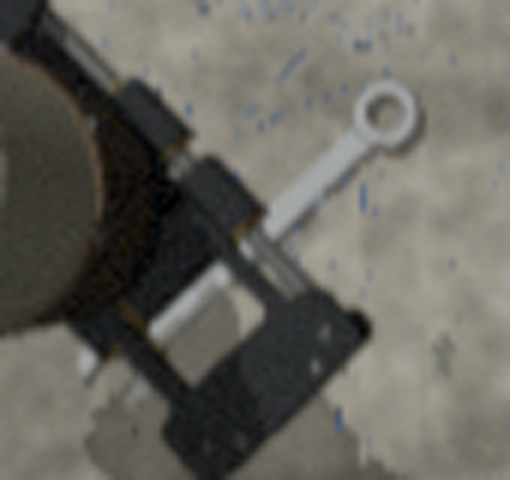

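>>> send_rows(
  increments=[
    [0,0,-0.2,0],
    [0,0,-0.4,0],
    [0,0,-0.6,0],
    [-0.01,-0.01,-0.8,0],
    [-0.01,-0.01,-0.98,0],
    [-0.01,-0.01,-0.98,0],
  ],
  jaw=-0.1,
)

```text
time: 6.85
tool_pos: [0.4834, 0.3255, 0.0038]
ee_rot: [-0.368, 0.93, -0.002, -0.006]
contact_force: [-0.6, 0.8, -0.2]
width: 0.0387
```

>>> send_rows(
  increments=[
    [0,0,-0.03,0],
    [0,0,-0.06,0],
    [0,0,-0.06,0],
  ],
)

```text
time: 7.22
tool_pos: [0.4835, 0.3256, -0.0007]
ee_rot: [-0.368, 0.93, -0.002, -0.006]
contact_force: [-0.6, -0.1, 0.2]
width: 0.0391
```

>>> send_rows(
  increments=[
    [0,0,-0.02,0],
    [0,0,-0.04,0],
    [0,0,-0.04,0],
  ],
)

```text
time: 7.6
tool_pos: [0.4834, 0.3255, -0.004]
ee_rot: [-0.368, 0.93, -0.002, -0.006]
contact_force: [0.8, -0.2, -0.1]
width: 0.0393
```

>>> send_rows(
  increments=[
    [0,0,-0.02,0],
    [0,0,-0.04,0],
    [0,0,-0.04,0],
  ],
)

```text
time: 7.98
tool_pos: [0.4833, 0.3254, -0.0075]
ee_rot: [-0.368, 0.93, -0.002, -0.007]
contact_force: [0.5, -0.2, 0.1]
width: 0.039
```

```bash
python3 - <<'E'
from h import *
c=snap('side','s2');im=cv2.cvtColor(c['pixels'],cv2.COLOR_RGB2BGR);print(proj(c,np.array([.4833,.3254,0])))
cv2.imwrite('pics/z7.png',cv2.resize(im[310:430,260:400],None,fx=5,fy=5,interpolation=cv2.INTER_CUBIC))
c=snap('wrist','w4')
E
```

```text
(np.float64(327.17348399128963), np.float64(372.8373308972773))
```

View pics/z7.png

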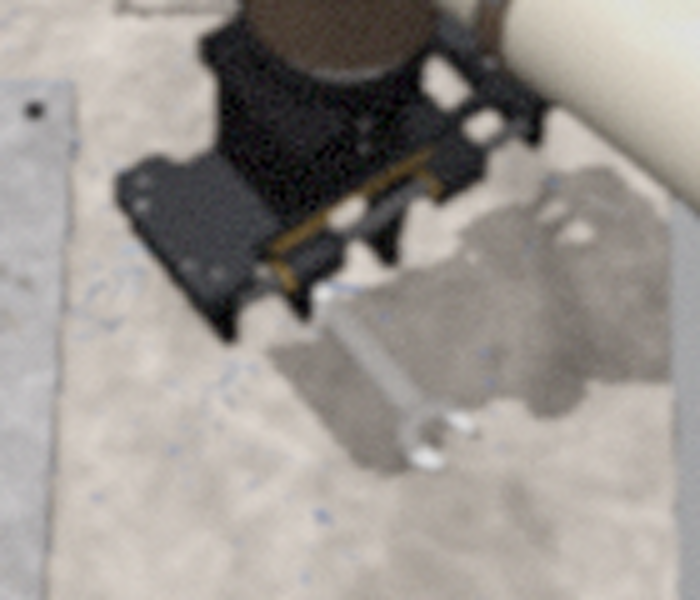

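View pics/w4.png

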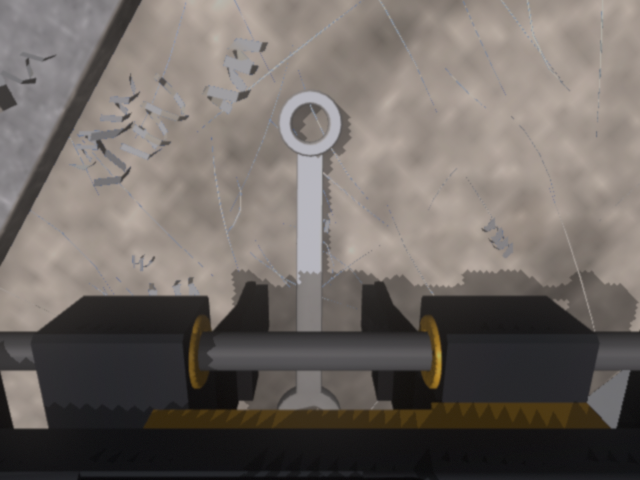

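```bash
python3 - <<'E'
from h import *
for f in ('w4','w3'):
    c=load(f);d=c['depth'];print(f,[(u,v,pt(c,u,v).round(4).tolist()) for u,v in ([(258,286),(262,290),(240,300),(370,286),(365,300),(255,300),(385,330),(380,390)] if f=='w4' else [(300,290),(330,290),(310,300),(300,330),(330,330)])])
c=load('w4');o,_=ray(c,320,240);print('cam',o)
print(get_state()['tool_pos'])
E
```

```text
w4 [(258, 286, [0.5081, 0.3345, 0.0307]), (262, 290, [0.5065, 0.3334, 0.0341]), (240, 300, [0.5125, 0.3368, 0.047]), (370, 286, [0.4744, 0.3032, 0.0305]), (365, 300, [0.4756, 0.3067, 0.0405]), (255, 300, [0.5079, 0.334, 0.0447]), (385, 330, [0.4746, 0.3034, 0.0675]), (380, 390, [0.4655, 0.3167, 0.077])]
w3 [(300, 290, [0.4998, 0.3249, 0.133]), (330, 290, [0.4916, 0.3166, 0.1341]), (310, 300, [0.4957, 0.3235, 0.1385]), (300, 330, [0.4979, 0.3257, 0.1618]), (330, 330, [0.4918, 0.318, 0.1643])]
cam [0.53858987 0.27143438 0.19043376]
[ 0.48340833  0.32553561 -0.00726525]
```

```bash
python3 - <<'E'
from h import *
c=load('w4')
t=np.array([.4834,.3255,-.0073]);ax=np.array([.6756,-.7373,0])
for z in (-.0073,0,.01,.02,.03,.04): print(z,proj(c,np.array([t[0],t[1],z])+ax*.0095),proj(c,np.array([t[0],t[1],z])-ax*.0095))
im=cv2.cvtColor(c['pixels'],cv2.COLOR_RGB2BGR)
cv2.imwrite('pics/z8.png',cv2.resize(im[260:420,180:440],None,fx=3,fy=3,interpolation=cv2.INTER_CUBIC))
E
```

```text
-0.0073 (np.float64(315.78550983090827), np.float64(257.77704099148934)) (np.float64(315.28185804858225), np.float64(292.9961848817411))
0 (np.float64(316.0345080579606), np.float64(262.6915654180633)) (np.float64(315.50741690588353), np.float64(298.97561489374897))
0.01 (np.float64(316.4050668570704), np.float64(270.0053535171425)) (np.float64(315.84237350727284), np.float64(307.8551134824149))
0.02 (np.float64(316.8145772324426), np.float64(278.08793613842647)) (np.float64(316.21154139990904), np.float64(317.64153288137277))
0.03 (np.float64(317.26952151979003), np.float64(287.0672563503303)) (np.float64(316.6204439860077), np.float64(328.48129517029275))
0.04 (np.float64(317.7779049239086), np.float64(297.1013143722796)) (np.float64(317.07586129733374), np.float64(340.5541349244595))
```

View pics/z8.png

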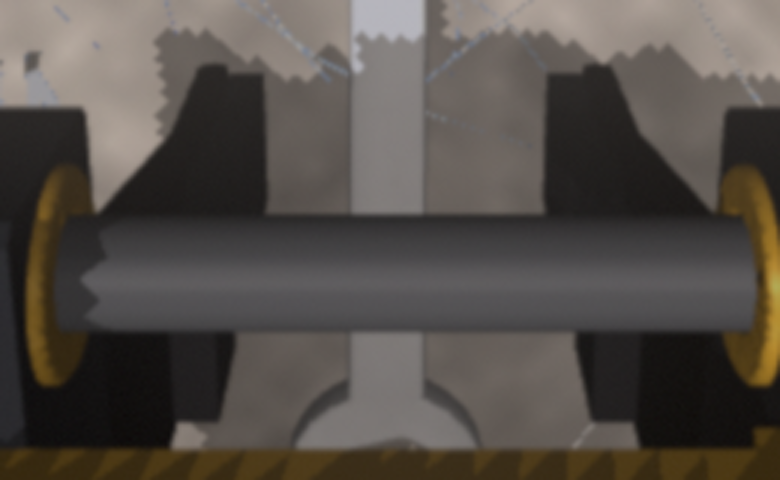

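The fingertips still show well above the bench in both images (tip edge at row 282, about z 0.025), although the TCP reading says -7 mm. There was also no contact. I'll trust contact over the reading and feel downward in small steps.

>>> send_rows(
  increments=[
    [0,0,-0.04,0],
    [0,0,-0.08,0],
    [0,0,-0.08,0],
  ],
)

```text
time: 8.45
tool_pos: [0.4832, 0.3253, -0.0141]
ee_rot: [-0.368, 0.93, -0.002, -0.007]
contact_force: [-0.2, -0.9, 0.7]
width: 0.0393
```

>>> send_rows(
  increments=[
    [0,0,-0.04,0],
    [0,0,-0.06,0],
    [0,0,-0.06,0],
  ],
)

```text
time: 8.82
tool_pos: [0.4831, 0.3252, -0.0192]
ee_rot: [-0.368, 0.93, -0.002, -0.007]
contact_force: [-0.6, -1.1, -0.0]
width: 0.0392
```

```bash
python3 - <<'E'
from h import *
c=snap('wrist','w5');s=get_state();t=s['tool_pos'];print(t,s['contact_force'],s['joint_torque'])
ax=np.array([.6756,-.7373,0])
for z in (0,.01,.02): print(z,proj(c,np.array([t[0],t[1],z])+ax*.0095))
im=cv2.cvtColor(c['pixels'],cv2.COLOR_RGB2BGR)
cv2.imwrite('pics/z9.png',cv2.resize(im[240:420,180:440],None,fx=3,fy=3,interpolation=cv2.INTER_CUBIC))
E
```

```text
[ 0.4831485  0.3252376 -0.0189958] [ 0.04811627  0.52352498 -0.58264598] [-3.22254076e-03 -4.08547640e+01  1.30469334e+01  2.93610826e+00
 -3.58838726e-03 -1.24549733e-03]
0 (np.float64(316.3817589114789), np.float64(271.4145487998397))
0.01 (np.float64(316.82074250376525), np.float64(279.64609455507536))
0.02 (np.float64(317.3089151614807), np.float64(288.80000289937396))
```

View pics/z9.png

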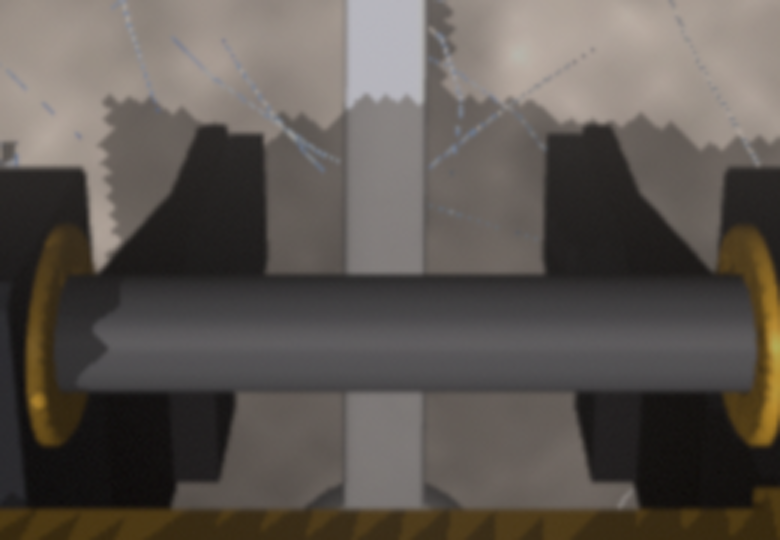

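>>> send_rows(
  increments=[
    [0,0,-0.04,0],
    [0,0,-0.08,0],
    [0,0,-0.08,0],
  ],
)

```text
time: 9.25
tool_pos: [0.4829, 0.325, -0.0258]
ee_rot: [-0.368, 0.93, -0.002, -0.007]
contact_force: [0.4, -0.4, 0.2]
width: 0.0392
```

>>> send_rows(
  increments=[
    [0,0,-0.02,0],
    [0,0,-0.03,0],
    [0,0,-0.03,0],
  ],
)

```text
time: 9.62
tool_pos: [0.4829, 0.325, -0.0283]
ee_rot: [-0.368, 0.93, -0.002, -0.007]
contact_force: [0.4, 0.1, 0.1]
width: 0.0394
```

```bash
python3 - <<'E'
from h import *
c=snap('wrist','w6');s=get_state();t=s['tool_pos'];print(t,s['contact_force'],s['ee_rot'])
ax=np.array([.6756,-.7373,0])
for z in (0,.01,.02): print(z,proj(c,np.array([t[0],t[1],z])+ax*.0095))
im=cv2.cvtColor(c['pixels'],cv2.COLOR_RGB2BGR)
cv2.imwrite('pics/z10.png',cv2.resize(im[240:420,180:440],None,fx=3,fy=3,interpolation=cv2.INTER_CUBIC))
E
```

```text
[ 0.48290156  0.32500833 -0.02822401] [ 0.51380634  1.12918495 -0.11830004] [-0.36799575  0.92979649 -0.0021286  -0.00728593]
0 (np.float64(317.02386967943505), np.float64(278.95421052904373))
0.01 (np.float64(317.537486485227), np.float64(288.02361193932603))
0.02 (np.float64(318.11175767121586), np.float64(298.1640431817542))
```

View pics/z10.png

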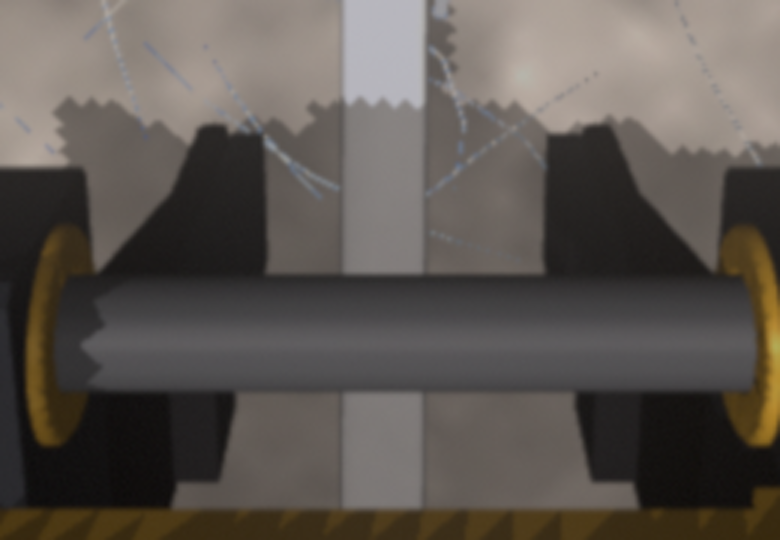

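>>> send_rows(
  increments=[
    [0,0,-0.015,0],
    [0,0,-0.015,0],
    [0,0,-0.015,0],
    [0,0,-0.015,0],
    [0,0,-0.015,0],
    [0,0,-0.015,0],
  ],
  jaw=-1,
  grip_force=35,
)

```text
time: 10.42
tool_pos: [0.484, 0.326, -0.0285]
ee_rot: [-0.368, 0.93, -0.002, -0.006]
contact_force: [1.1, 1.4, 4.0]
width: 0.0005
```

```bash
python3 - <<'E'
from h import *
c=snap('wrist','w7');s=get_state();t=s['tool_pos'];print(t,s['contact_force'],s['ee_rot'])
ax=np.array([.6756,-.7373,0])
for z in (0,.01,.02): print(z,proj(c,np.array([t[0],t[1],z])+ax*.0095))
im=cv2.cvtColor(c['pixels'],cv2.COLOR_RGB2BGR)
cv2.imwrite('pics/z11.png',cv2.resize(im[90:420,180:440],None,fx=2,fy=1.8,interpolation=cv2.INTER_CUBIC))
E
```

```text
[ 0.48395656  0.32600582 -0.02851952] [0.78411291 0.84252184 5.05073315] [-0.36827107  0.92969842 -0.00164756 -0.00587896]
0 (np.float64(317.0491118805091), np.float64(279.0922774111984))
0.01 (np.float64(317.48735380917077), np.float64(288.18013478845546))
0.02 (np.float64(317.9774288368061), np.float64(298.34285921993273))
```

View pics/z11.png

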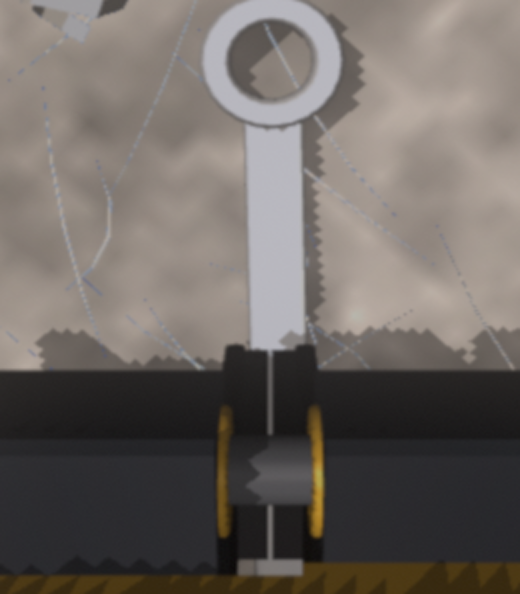

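>>> send_rows(
  increments=[
    [0,0,0.05,0],
    [0,0,0.05,0],
    [0,0,0.05,0],
    [0,0,0.05,0],
  ],
  jaw=-0.2,
)

```text
time: 10.98
tool_pos: [0.4836, 0.3256, -0.025]
ee_rot: [-0.368, 0.93, -0.002, -0.006]
contact_force: [0.2, -0.3, 0.5]
width: 0.0308
```

>>> send_rows(
  increments=[
    [0,0,-0.04,0],
    [0,0,-0.09,0],
    [0,0,-0.09,0],
    [0,0,-0.09,0],
  ],
)

```text
time: 11.48
tool_pos: [0.4836, 0.3256, -0.0322]
ee_rot: [-0.368, 0.93, -0.002, -0.006]
contact_force: [0.3, 0.2, -0.7]
width: 0.0346
```

>>> send_rows(
  increments=[
    [0,0,-0.02,0],
    [0,0,-0.03,0],
    [0,0,-0.03,0],
  ],
)

```text
time: 11.85
tool_pos: [0.4836, 0.3256, -0.0347]
ee_rot: [-0.368, 0.93, -0.002, -0.007]
contact_force: [-0.7, -0.5, 0.8]
width: 0.0348
```

>>> send_rows(
  increments=[
    [0,0,-0.01,0],
    [0,0,-0.02,0],
    [0,0,-0.02,0],
  ],
)

```text
time: 12.22
tool_pos: [0.4836, 0.3256, -0.0358]
ee_rot: [-0.368, 0.93, -0.002, -0.006]
contact_force: [-1.6, -0.9, 3.9]
width: 0.0345
```

The fingers touched the bench at a reading of about -35 mm, so the tips sit 35 mm above the reported TCP. I'll lift 1 mm and close.

>>> send_rows(
  increments=[
    [0,0,0.02,0],
    [0,0,0.02,0],
    [0,0,0.02,0],
    [0,0,0.02,0],
    [0,0,0.02,0],
    [0,0,0.02,0],
  ],
  jaw=-1,
  grip_force=40,
)

```text
time: 12.98
tool_pos: [0.4835, 0.3255, -0.0344]
ee_rot: [-0.368, 0.93, -0.002, -0.007]
contact_force: [0.5, 1.2, -0.8]
width: 0.0128
```

>>> send_rows(
  increments=[
    [0,0,0.3,0],
    [0,0,0.6,0],
    [0,0,1,0],
    [0,0,1,0],
  ],
)

```text
time: 13.48
tool_pos: [0.4851, 0.3271, 0.0482]
ee_rot: [-0.368, 0.93, -0.001, -0.004]
contact_force: [0.2, 0.0, -1.4]
width: 0.0129
```

```bash
python3 - <<'E'
from h import *
c=snap('wrist','w8');s=get_state();t=s['tool_pos'];print(t,s['contact_force'],s['width'])
c=snap('side','s8');im=cv2.cvtColor(c['pixels'],cv2.COLOR_RGB2BGR)
cv2.imwrite('pics/z12.png',cv2.resize(im[290:420,260:400],None,fx=5,fy=4.6,interpolation=cv2.INTER_CUBIC))
E
```

```text
[0.48382399 0.32605626 0.04642348] [ 0.11383159  0.68274015 -2.60111951] 0.01279701729954138
```

View pics/w8.png

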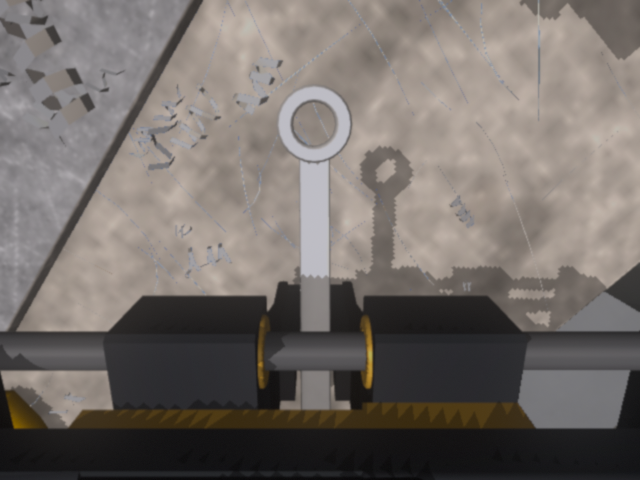

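View pics/z12.png

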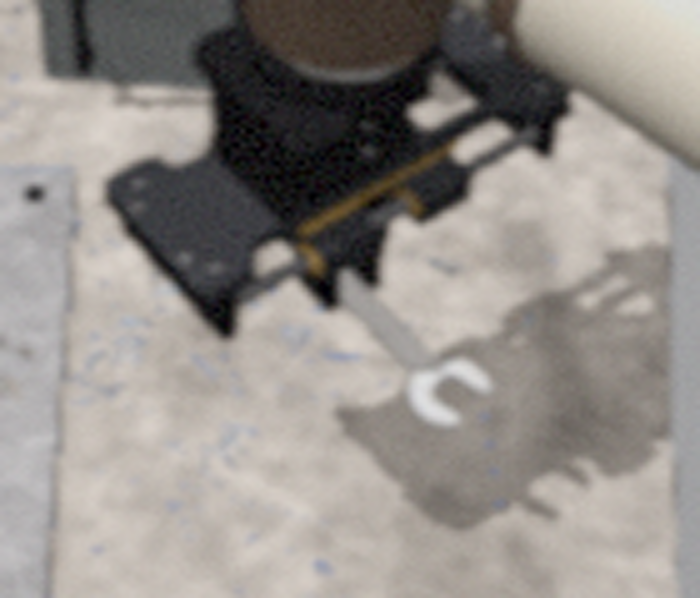

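>>> send_rows(
  increments=[
    [0,-0.2,0.5,0],
    [0,-0.4,1,0],
  ],
)

```text
time: 13.82
tool_pos: [0.4819, 0.292, 0.1237]
ee_rot: [-0.368, 0.93, -0.003, -0.009]
contact_force: [0.7, 0.8, -1.2]
width: 0.0127
```

>>> send_rows(
  increments=[
    [0,-0.2,0.5,0],
    [0,-0.5,1,0],
  ],
)

```text
time: 14.08
tool_pos: [0.481, 0.2512, 0.2029]
ee_rot: [-0.368, 0.93, -0.003, -0.011]
contact_force: [1.1, -0.2, -0.9]
width: 0.0124
```

>>> send_rows(
  increments=[
    [0,-0.5,0.35,0],
    [0,-1,0.7,0],
  ],
)

```text
time: 14.32
tool_pos: [0.4802, 0.1699, 0.2581]
ee_rot: [-0.368, 0.93, -0.003, -0.013]
contact_force: [0.4, 0.5, -1.7]
width: 0.0126
```

>>> send_rows(
  increments=[
    [0,-0.5,0,0.08],
    [0,-1,0,0.16],
  ],
)

```text
time: 14.58
tool_pos: [0.4793, 0.0886, 0.2566]
ee_rot: [-0.446, 0.895, -0.004, -0.014]
contact_force: [0.3, -1.1, -0.6]
width: 0.0127
```

>>> send_rows(
  increments=[
    [0,-0.5,0,0.08],
    [0,-1,0,0.16],
  ],
)

```text
time: 14.82
tool_pos: [0.4783, 0.0072, 0.2547]
ee_rot: [-0.521, 0.854, -0.005, -0.015]
contact_force: [0.2, -0.2, -0.3]
width: 0.0126
```

>>> send_rows(
  increments=[
    [0,-0.5,0,0.08],
    [0,-1,0,0.16],
  ],
)

```text
time: 15.08
tool_pos: [0.4773, -0.074, 0.2529]
ee_rot: [-0.591, 0.806, -0.005, -0.016]
contact_force: [-0.1, 0.5, -1.6]
width: 0.0126
```

>>> send_rows(
  increments=[
    [0,-0.5,0,0.08],
    [0,-1,0,0.16],
  ],
)

```text
time: 15.32
tool_pos: [0.4763, -0.1551, 0.2509]
ee_rot: [-0.658, 0.753, -0.005, -0.017]
contact_force: [0.5, 0.1, -2.2]
width: 0.0124
```

>>> send_rows(
  increments=[
    [0,-0.5,0,0.08],
    [0.04,-1,0,0.16],
    [0.08,-1,0,0.27],
    [0.08,-1,0,0.27],
  ],
)

```text
time: 15.82
tool_pos: [0.482, -0.2353, 0.2489]
ee_rot: [0.756, -0.654, 0.005, 0.017]
contact_force: [-0.3, -0.2, -1.2]
width: 0.0126
```

>>> send_rows(
  increments=[
    [0,-0.3,-0.2,0],
    [0,-0.5,-0.4,0],
    [0,-0.5,-0.5,0],
    [0,-0.5,-0.5,0],
  ],
)

```text
time: 16.32
tool_pos: [0.4815, -0.2748, 0.2079]
ee_rot: [0.756, -0.654, 0.004, 0.017]
contact_force: [0.2, -0.0, -0.4]
width: 0.0126
```

```bash
python3 - <<'E'
from h import *
c=snap('wrist','w9');s=get_state();t=s['tool_pos'];print(t,s['contact_force'],s['width'],s['ee_rot'])
E
```

```text
[ 0.48199788 -0.27491689  0.2088008 ] [ 0.36721327  0.47012651 -0.65390037] 0.012375463214803664 [ 0.75642498 -0.65384484  0.00505496  0.01681143]
```

View pics/w9.png

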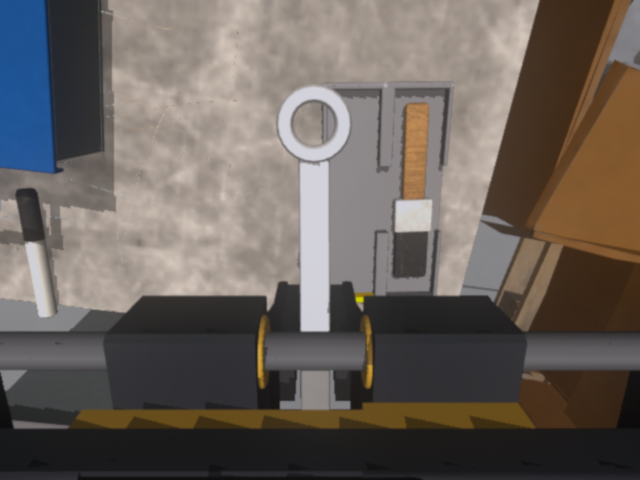

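```bash
python3 - <<'E'
from h import *
c=load('w9');im=cv2.cvtColor(c['pixels'],cv2.COLOR_RGB2BGR)
cv2.imwrite('pics/z13.png',cv2.resize(im[70:310,270:470],None,fx=3.2,fy=2.5,interpolation=cv2.INTER_CUBIC))
E
```

```text
(no output)
```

View pics/z13.png

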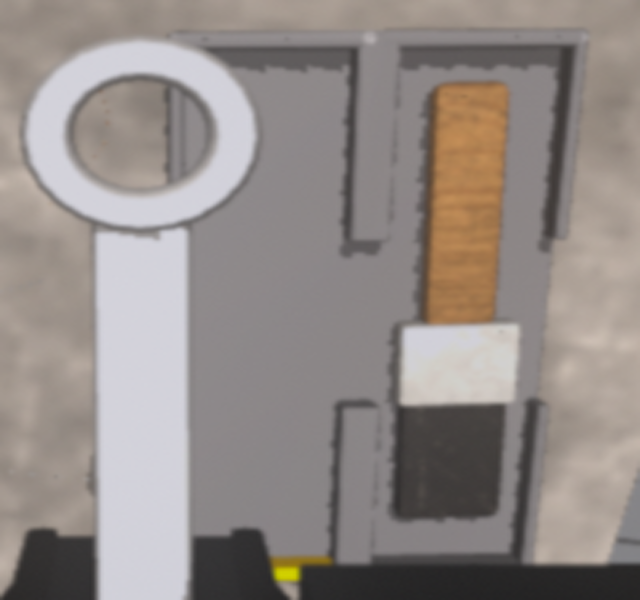

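```bash
python3 - <<'E'
from h import *
c=load('w9');z=lambda u,v:(270+(u+.5)/3.2-.5,70+(v+.5)/2.5-.5)
P=lambda u,v,h=.016:onplane(c,*z(u,v),h)[:2]
A=lambda a,b:np.degrees(np.arctan2(*(a-b)[::-1]))
print('right edge',A(P(588,30),P(532,562)),A(P(588,30),P(566,238)))
print('top edge',A(P(172,33),P(588,30))-90,np.linalg.norm(P(172,33)-P(588,30)))
print('divider',A(P(378,45),P(360,403)),A(P(358,45),P(340,403)))
y=np.radians(8.6)
for yaw in (8.0,8.6,9.2):
    y=np.radians(yaw);x=np.array([np.cos(y),np.sin(y)]);n=np.array([-x[1],x[0]])
    top=(P(172,33)+P(588,30))/2; print(yaw,'tray ctr',top-x*.106,'slot',top-x*.106+n*.03, 'via div', [(P(u,v)+n*.03).round(4) for u,v in [(378,45),(368,238),(360,403)]])
# spanner in hand: z of ring approx tip height
s=get_state()
print('ringc@',[ (h,onplane(c,314,123,h).round(4)) for h in (.235,.245,.255)], 'shank', [onplane(c,314.5,v,.245).round(4) for v in (165,280)])
r=np.array([proj(c,onplane(c,314,123,.245))])
d1=onplane(c,278,123,.245)-onplane(c,351,123,.245);print('ring dia if z=.245',np.linalg.norm(d1))
c0=load('w2');d1=onplane(c0,287,122,.01)-onplane(c0,344,122,.01);print('ring dia on bench',np.linalg.norm(d1))
E
```

```text
right edge 8.997448652163193 8.973074383417137
top edge 8.933199976715457 0.11406388785036757
divider 8.949985349524347 8.69348577725576
8.0 tray ctr [ 0.48789927 -0.34412331] slot [ 0.48372408 -0.31441527] via div [array([ 0.5842, -0.2998]), array([ 0.5178, -0.3102]), array([ 0.455 , -0.3201])]
8.6 tray ctr [ 0.48805951 -0.34522171] slot [ 0.48357345 -0.31555902] via div [array([ 0.5839, -0.2998]), array([ 0.5175, -0.3102]), array([ 0.4547, -0.3202])]
9.2 tray ctr [ 0.48823124 -0.34631837] slot [ 0.48343481 -0.31670428] via div [array([ 0.5836, -0.2999]), array([ 0.5172, -0.3102]), array([ 0.4544, -0.3202])]
ringc@ [(0.235, array([ 0.556 , -0.2629,  0.235 ])), (0.245, array([ 0.5563, -0.2626,  0.245 ])), (0.255, array([ 0.5566, -0.2623,  0.255 ]))] shank [array([ 0.5412, -0.265 ,  0.245 ]), array([ 0.4948, -0.2718,  0.245 ])]
ring dia if z=.245 0.026755256907099016
ring dia on bench 0.025159738790706283
```

>>> send_rows(
  increments=[
    [0.01,-0.25,-0.4,0],
    [0.03,-0.52,-0.8,0],
    [0.03,-0.52,-1,0],
    [0.03,-0.52,-1,0],
  ],
)

```text
time: 16.88
tool_pos: [0.484, -0.3159, 0.1283]
ee_rot: [0.757, -0.654, 0.004, 0.017]
contact_force: [0.1, 0.1, -0.8]
width: 0.0123
```

>>> send_rows(
  increments=[
    [0,0,-0.4,0],
    [0,0,-0.8,0],
    [0,0,-1,0],
    [0,0,-1,0],
  ],
)

```text
time: 17.38
tool_pos: [0.4842, -0.3156, 0.0484]
ee_rot: [0.757, -0.653, 0.004, 0.017]
contact_force: [0.4, -0.1, -0.9]
width: 0.0125
```

```bash
python3 - <<'E'
from h import *
c=snap('wrist','w10');s=get_state();t=s['tool_pos'];print(t,s['contact_force'],s['width'],s['ee_rot'])
E
```

```text
[ 0.48502734 -0.31605005  0.04937999] [ 0.09428003  0.5232923  -0.66956212] 0.012314316782779304 [ 0.75684182 -0.65335451  0.00514365  0.01708471]
```

View pics/w10.png

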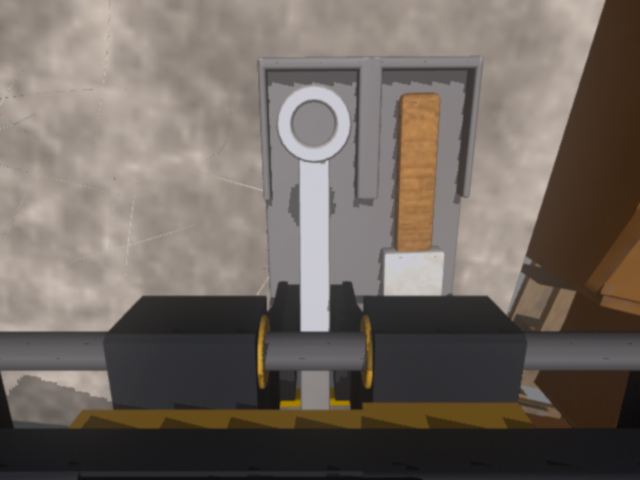

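>>> send_rows(
  increments=[
    [0,0,-0.3,0],
    [0,0,-0.6,0],
    [0,0,-0.75,0],
    [0,0,-0.85,0],
    [0,0,-0.85,0],
  ],
)

```text
time: 18.05
tool_pos: [0.4853, -0.3162, -0.0184]
ee_rot: [0.757, -0.653, 0.005, 0.017]
contact_force: [-0.4, -0.4, -1.1]
width: 0.0127
```

>>> send_rows(
  increments=[
    [0,0,-0.06,0],
    [0,0,-0.1,0],
    [0,0,-0.1,0],
  ],
)

```text
time: 18.42
tool_pos: [0.4852, -0.3161, -0.0265]
ee_rot: [0.757, -0.653, 0.005, 0.017]
contact_force: [0.1, -0.2, -0.7]
width: 0.0122
```

>>> send_rows(
  increments=[
    [0,0,-0.02,0],
    [0,0,-0.04,0],
    [0,0,-0.04,0],
  ],
)

```text
time: 18.8
tool_pos: [0.4853, -0.3162, -0.0296]
ee_rot: [0.757, -0.653, 0.005, 0.017]
contact_force: [-1.0, -0.1, -0.4]
width: 0.0127
```

```bash
python3 - <<'E'
from h import *
c=snap('wrist','w11');s=get_state();t=s['tool_pos'];print(t,s['contact_force'],s['width'],s['ee_rot'])
E
```

```text
[ 0.48526146 -0.31620718 -0.02957717] [-0.09065303  0.48964651 -0.36894702] 0.012611077115199756 [ 0.75691995 -0.65326122  0.00527487  0.0171506 ]
```

View pics/w11.png

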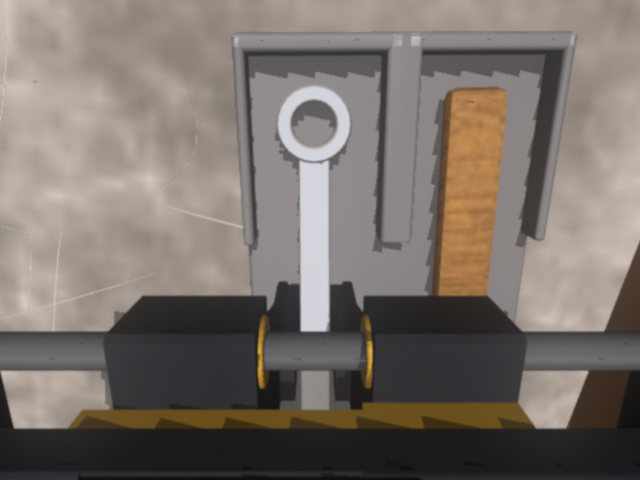

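>>> send_rows(
  increments=[
    [0,0,-0.01,0],
    [0,0,-0.02,0],
    [0,0,-0.02,0],
  ],
)

```text
time: 19.23
tool_pos: [0.4853, -0.3163, -0.0304]
ee_rot: [0.757, -0.653, 0.005, 0.017]
contact_force: [-1.5, 0.9, 4.2]
width: 0.0127
```

>>> send_rows(
  increments=[
    [0,0,-0.01,0],
    [0,0,-0.015,0],
    [0,0,-0.015,0],
  ],
)

```text
time: 19.6
tool_pos: [0.4853, -0.3163, -0.0304]
ee_rot: [0.757, -0.653, 0.006, 0.017]
contact_force: [-2.7, 1.5, 7.4]
width: 0.0123
```

Contact (7 N) shows the spanner is on the floor. I'll release it.

>>> send_rows(
  increments=[
    [0,0,0.01,0],
    [0,0,0.01,0],
    [0,0,0.01,0],
    [0,0,0.01,0],
  ],
  jaw=-0.4,
)

```text
time: 20.1
tool_pos: [0.4852, -0.3163, -0.0299]
ee_rot: [0.757, -0.653, 0.005, 0.017]
contact_force: [0.3, -0.1, 0.4]
width: 0.026
```

>>> send_rows(
  increments=[
    [0,0,0.2,0],
    [0,0,0.5,0],
    [0,0,1,0],
    [0,0,1,0],
  ],
)

```text
time: 20.6
tool_pos: [0.4883, -0.3175, 0.0548]
ee_rot: [0.757, -0.653, 0.01, 0.016]
contact_force: [1.1, 0.1, -0.4]
width: 0.0259
```

>>> send_rows(
  increments=[
    [0,0.1,0.5,0],
    [0,0.1,1,-0.1],
    [0,0.1,1,-0.1],
  ],
)

```text
time: 20.98
tool_pos: [0.4905, -0.3102, 0.1387]
ee_rot: [0.722, -0.691, 0.013, 0.015]
contact_force: [0.3, 0.1, -0.4]
width: 0.0262
```

```bash
python3 - <<'E'
from h import *
c=snap('wrist','w12');s=get_state();t=s['tool_pos'];print(t,s['contact_force'],s['width'],s['ee_rot'],s['joints'])
E
```

```text
[ 0.48893299 -0.30949559  0.13630743] [ 0.00472816  0.64262614 -0.81694012] 0.025946833366801238 [ 0.72218879 -0.69144803  0.01026154  0.0154166 ] [-0.26198122  0.33916441 -0.21006209  0.04334582 -1.01882119  1.85358133]
```

View pics/w12.png

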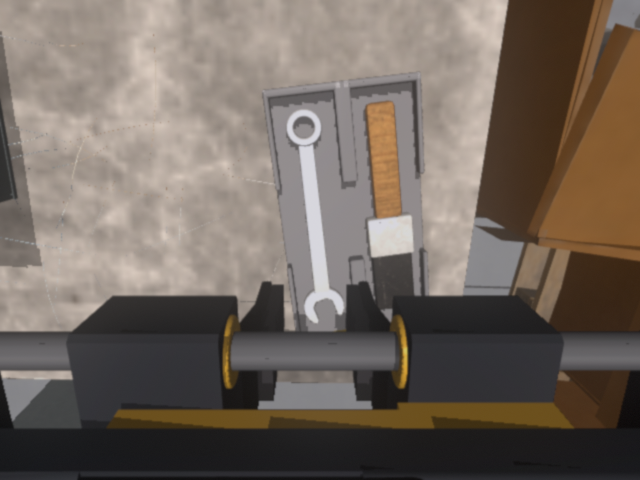

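>>> send_rows(
  increments=[
    [-0.1,0.5,0.1,-0.16],
    [-0.2,1,0.3,-0.32],
  ],
  jaw=-0.2,
)

```text
time: 21.28
tool_pos: [0.471, -0.2284, 0.1583]
ee_rot: [-0.594, 0.804, -0.006, -0.019]
contact_force: [0.2, 0.2, -0.5]
width: 0.0334
```

>>> send_rows(
  increments=[
    [-0.1,0.5,0,-0.16],
    [-0.2,1,0,-0.32],
  ],
)

```text
time: 21.52
tool_pos: [0.4533, -0.1471, 0.1569]
ee_rot: [-0.449, 0.893, -0.001, -0.02]
contact_force: [0.5, 0.0, -0.9]
width: 0.0348
```

>>> send_rows(
  increments=[
    [-0.1,0.5,0,-0.16],
    [-0.2,1,0,-0.32],
  ],
)

```text
time: 21.78
tool_pos: [0.4356, -0.066, 0.1555]
ee_rot: [-0.291, 0.956, 0.003, -0.022]
contact_force: [-0.5, 0.8, 0.4]
width: 0.0347
```

>>> send_rows(
  increments=[
    [0,0.5,0,-0.16],
    [0,0.8,0,-0.32],
    [0,0.8,0,-0.48],
    [0,0.8,0,-0.57],
    [0,0.8,0,-0.57],
  ],
)

```text
time: 22.4
tool_pos: [0.4346, -0.0022, 0.1544]
ee_rot: [0.002, 1.0, 0.009, -0.022]
contact_force: [0.4, 0.2, -0.1]
width: 0.0348
```

```bash
python3 - <<'E'
from h import *
c=snap('wrist','w13');s=get_state();t=s['tool_pos'];print(t,s['contact_force'],s['width'],s['ee_rot'],s['joints'])
E
```

```text
[ 0.43478933 -0.00222747  0.15456912] [ 0.40970573  0.09701843 -0.2494313 ] 0.034875615959323564 [ 0.00198842  0.99973098  0.00865784 -0.02142546] [ 0.3449515   0.11222276 -0.43633889 -0.03542801 -1.05692744 -0.33097814]
```

View pics/w13.png

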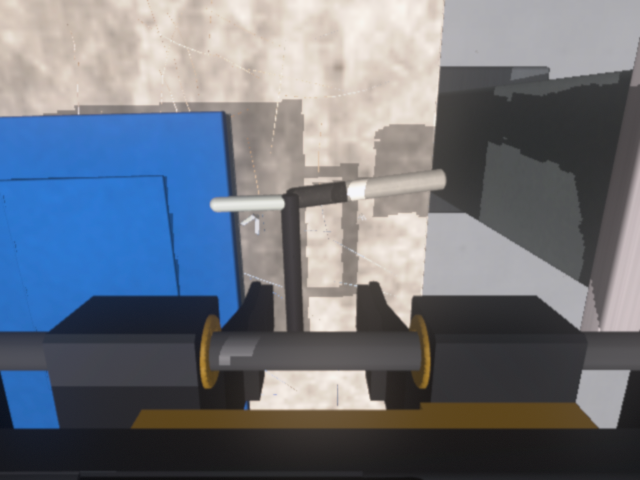

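```bash
python3 - <<'E'
from h import *
c=load('w13')
im=c['pixels'].astype(int)
P=[]
for v in range(215,330,8):
    row=im[v,270:320].max(1); k=np.nonzero(row<60)[0]; 
    if len(k): P.append((v,270+k.mean(),len(k),onplane(c,270+k.mean(),v,.088).round(4)[:2]))
for p in P[::2]: print(p)
for z in (.03,.05,.07,.09,.19): print(z,proj(c,np.array([.4348,-.0022,z])))
print(onplane(c,291,195,.09), pt(c,292,250), pt(c,293,300), pt(c,170,160),pt(c,250,204))
print('lid edge',onplane(c,231,150,.085),onplane(c,242,270,.085))
E
```

```text
(279, np.float64(299.0), 1, array([0.443 , 0.0276]))
(295, np.float64(285.625), 8, array([0.4523, 0.0392]))
(311, np.float64(287.55555555555554), 9, array([0.4512, 0.0513]))
(327, np.float64(287.8), 10, array([0.4513, 0.0637]))
0.03 (np.float64(308.1953142464194), np.float64(215.2543393899857))
0.05 (np.float64(308.99514935219497), np.float64(221.75678844503213))
0.07 (np.float64(309.8995966291785), np.float64(229.1097069392243))
0.09 (np.float64(310.9306158396058), np.float64(237.49162196416873))
0.19 (np.float64(319.41464616959263), np.float64(306.46455726527364))
[ 0.44719493 -0.03039837  0.09      ] [0.44728188 0.00647084 0.08909607] [0.44727419 0.04186539 0.09049288] [ 0.52153097 -0.05226972  0.08507115] [ 0.4730234  -0.02519303  0.09109913]
lid edge [ 0.48373371 -0.0580598   0.085     ] [0.48128121 0.02146895 0.085     ]
```

>>> send_rows(
  increments=[
    [0.07,0.2,-0.3,0],
    [0.13,0.35,-0.6,0.01],
    [0.13,0.35,-0.6,0.01],
    [0.13,0.35,-0.6,0.01],
  ],
  jaw=-0.36,
)

```text
time: 22.95
tool_pos: [0.4454, 0.0255, 0.1071]
ee_rot: [-0.004, 1.0, 0.008, -0.021]
contact_force: [-0.6, -0.5, -0.6]
width: 0.0282
```

```bash
python3 - <<'E'
from h import *
c=snap('wrist','w14');s=get_state();t=s['tool_pos'];print(t,s['contact_force'],s['width'],s['ee_rot'])
print(pt(c,292,250))
c=snap('side','s14');im=cv2.cvtColor(c['pixels'],cv2.COLOR_RGB2BGR)
cv2.imwrite('pics/z14.png',cv2.resize(im[200:330,240:420],None,fx=4.4,fy=4.4,interpolation=cv2.INTER_CUBIC))
E
```

```text
[0.44558988 0.02552835 0.10735142] [-0.58719234  0.40210631  0.38876291] 0.027924737884646837 [-0.00335736  0.99973907  0.00863705 -0.02087897]
[4.58514759e-01 4.83604931e-02 2.03897972e-04]
```

View pics/w14.png

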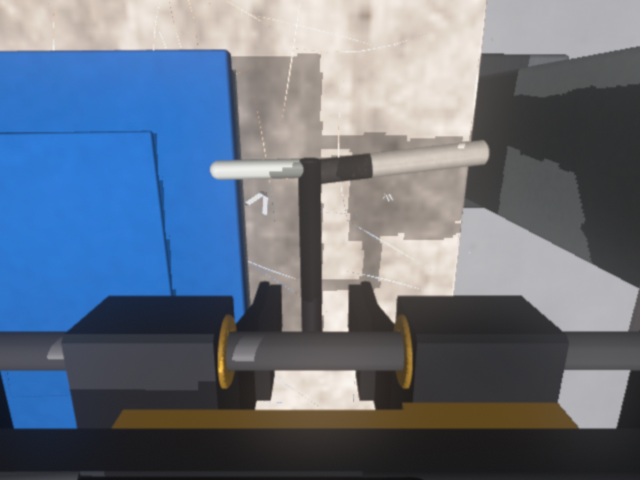

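View pics/z14.png

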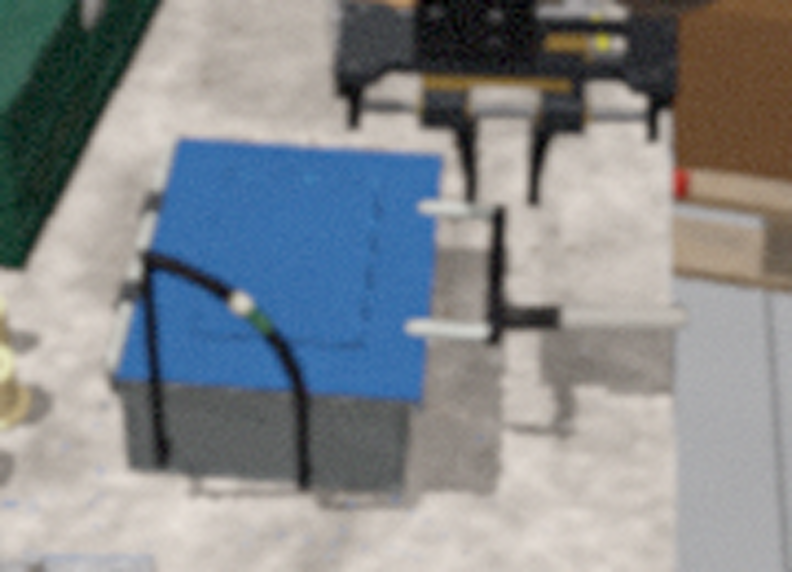

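>>> send_rows(
  increments=[
    [0,0,-0.2,0],
    [0,0,-0.4,0],
    [0,0,-0.6,0],
    [0,0,-0.6,0],
  ],
)

```text
time: 23.55
tool_pos: [0.4452, 0.0251, 0.0594]
ee_rot: [-0.003, 1.0, 0.009, -0.021]
contact_force: [-0.2, 0.3, -0.0]
width: 0.0276
```

>>> send_rows(
  increments=[
    [0,0,-0.15,0],
    [0,0,-0.3,0],
    [0,0,-0.33,0],
    [0,0,-0.33,0],
  ],
)

```text
time: 24.05
tool_pos: [0.4452, 0.0251, 0.0328]
ee_rot: [-0.003, 1.0, 0.008, -0.021]
contact_force: [-0.2, 0.3, -0.3]
width: 0.0278
```

```bash
python3 - <<'E'
from h import *
c=snap('wrist','w15');s=get_state();t=s['tool_pos'];print(t,s['contact_force'],s['width'],s['ee_rot'])
c=snap('side','s15');im=cv2.cvtColor(c['pixels'],cv2.COLOR_RGB2BGR)
cv2.imwrite('pics/z15.png',cv2.resize(im[200:330,240:420],None,fx=4.4,fy=4.4,interpolation=cv2.INTER_CUBIC))
E
```

```text
[0.44535377 0.02514795 0.03303557] [-0.88486012  0.25638379 -0.45921969] 0.028059986902311453 [-0.00313368  0.99973511  0.00852176 -0.02114867]
```

View pics/w15.png

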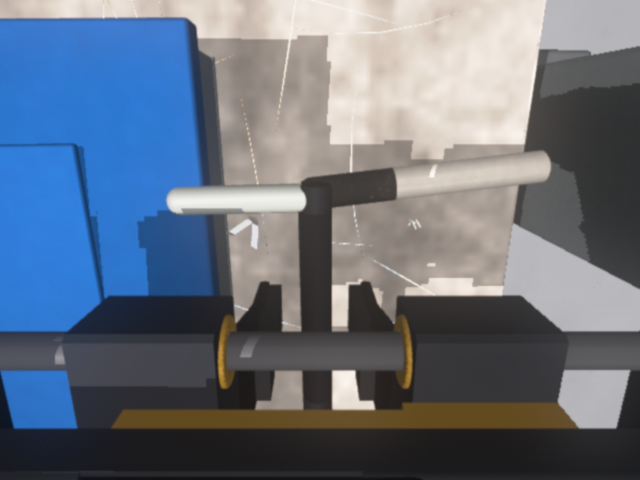

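View pics/z15.png

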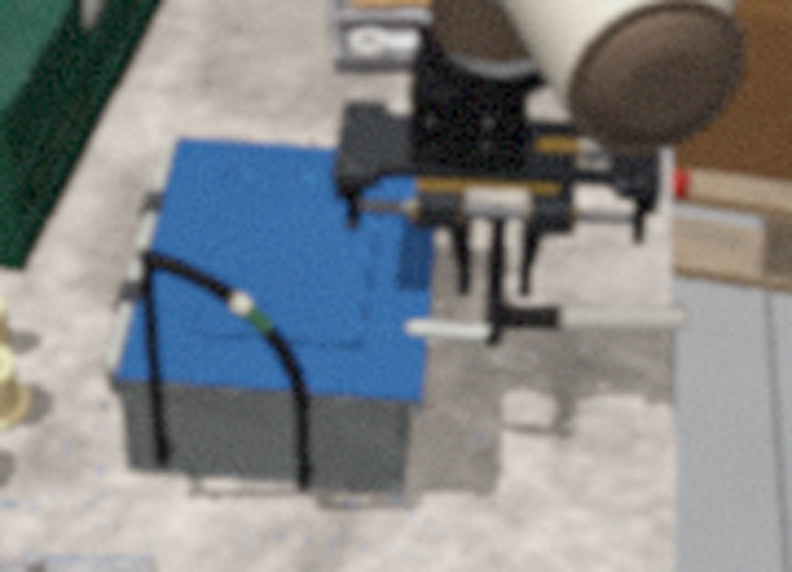

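The bar sits between the fingers with no contact, so I close on it.

>>> send_rows(
  increments=[
    [0,0,0,0],
    [0,0,0,0],
    [0,0,0,0],
    [0,0,0,0],
  ],
  jaw=-1,
  grip_force=20,
)

```text
time: 24.65
tool_pos: [0.4447, 0.0252, 0.0332]
ee_rot: [-0.003, 1.0, 0.009, -0.022]
contact_force: [-3.6, 1.9, 3.5]
width: 0.0116
```

>>> send_rows(
  increments=[
    [0.005,0,0.137,0],
    [0.017,0,0.275,0],
    [0.037,0,0.411,0],
    [0.062,0,0.546,0],
    [0.095,0,0.679,0],
    [0.134,0,0.811,0],
    [0.179,0,0.94,0],
    [0.179,0,0.94,0],
  ],
)

```text
time: 25.65
tool_pos: [0.4586, 0.0254, 0.1093]
ee_rot: [-0.003, 1.0, 0.009, -0.022]
contact_force: [-4.0, 4.2, -1.1]
width: 0.0112
```

```bash
python3 - <<'E'
from h import *
s=get_state();t=s['tool_pos'];print(t,s['contact_force'],s['width'],s['ee_rot'])
c=snap('side','s16');im=cv2.cvtColor(c['pixels'],cv2.COLOR_RGB2BGR)
cv2.imwrite('pics/z16.png',cv2.resize(im[180:330,240:420],None,fx=4.4,fy=4,interpolation=cv2.INTER_CUBIC))
E
```

```text
[0.45857632 0.02541793 0.10929074] [-4.02925754  4.1705862  -1.12840628] 0.011194090132255037 [-0.00293902  0.99971189  0.00885315 -0.022116  ]
```

View pics/z16.png

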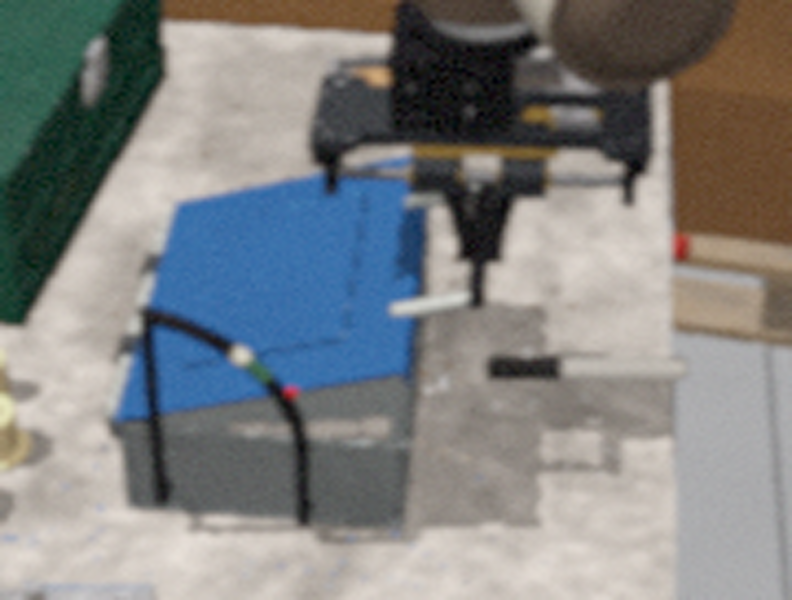

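>>> send_rows(
  increments=[
    [0.048,0,0.117,0],
    [0.107,0,0.241,0],
    [0.171,0,0.362,0],
    [0.242,0,0.48,0],
    [0.318,0,0.595,0],
    [0.4,0,0.706,0],
    [0.487,0,0.812,0],
    [0.487,0,0.812,0],
  ],
)

```text
time: 26.7
tool_pos: [0.4968, 0.0261, 0.1763]
ee_rot: [-0.003, 1.0, 0.009, -0.023]
contact_force: [-7.7, 7.1, 5.2]
width: 0.0113
```

```bash
python3 - <<'E'
from h import *
s=get_state();t=s['tool_pos'];print(t,s['contact_force'],s['width'],s['ee_rot'],s['ft_torque'],s['joints'])
c=snap('side','s17');im=cv2.cvtColor(c['pixels'],cv2.COLOR_RGB2BGR)
cv2.imwrite('pics/z17.png',cv2.resize(im[180:330,240:420],None,fx=4.4,fy=4,interpolation=cv2.INTER_CUBIC))
E
```

```text
[0.49682017 0.02607402 0.17631595] [-7.74688765  7.05177707  5.21990818] 0.011268092746378335 [-0.00316614  0.99969077  0.00936921 -0.02281561] [2.00346236 2.50112357 0.02380276] [ 0.35505812  0.20207808 -0.26496608 -0.03665861 -1.14040064 -0.33281683]
```

View pics/z17.png

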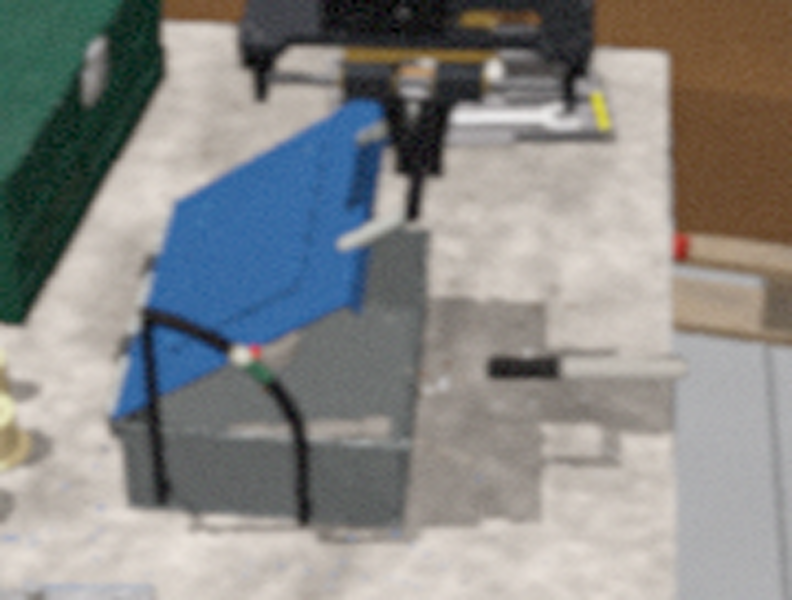

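>>> send_rows(
  increments=[
    [0.06,0.01,0.085,0],
    [0.11,0.015,0.135,0],
    [0.156,0.015,0.181,0],
    [0.21,0.015,0.23,0],
    [0.26,0.015,0.274,0],
    [0.31,0.015,0.317,0],
    [0.366,0.015,0.36,0],
    [0.366,0.015,0.36,0],
  ],
)

```text
time: 27.75
tool_pos: [0.5257, 0.0268, 0.2057]
ee_rot: [-0.003, 1.0, 0.009, -0.023]
contact_force: [-3.0, -3.9, 3.5]
width: 0.0112
```

```bash
python3 - <<'E'
from h import *
s=get_state();t=s['tool_pos'];print(t,s['contact_force'],s['width'],s['ee_rot'],s['ft_torque'],s['joints'])
c=snap('side','s18');im=cv2.cvtColor(c['pixels'],cv2.COLOR_RGB2BGR)
cv2.imwrite('pics/z18.png',cv2.resize(im[160:330,240:420],None,fx=4.4,fy=3.5,interpolation=cv2.INTER_CUBIC))
c=snap('wrist','w18')
E
```

```text
[0.52566438 0.02681654 0.20569588] [-3.0303209  -3.9322373   3.49827903] 0.011227441672316388 [-0.00312625  0.99968586  0.0090194  -0.02317467] [-1.2748704   1.10611818  0.12967176] [ 0.33728741  0.22965894 -0.1526483  -0.03424799 -1.2265618  -0.31886027]
```

View pics/z18.png

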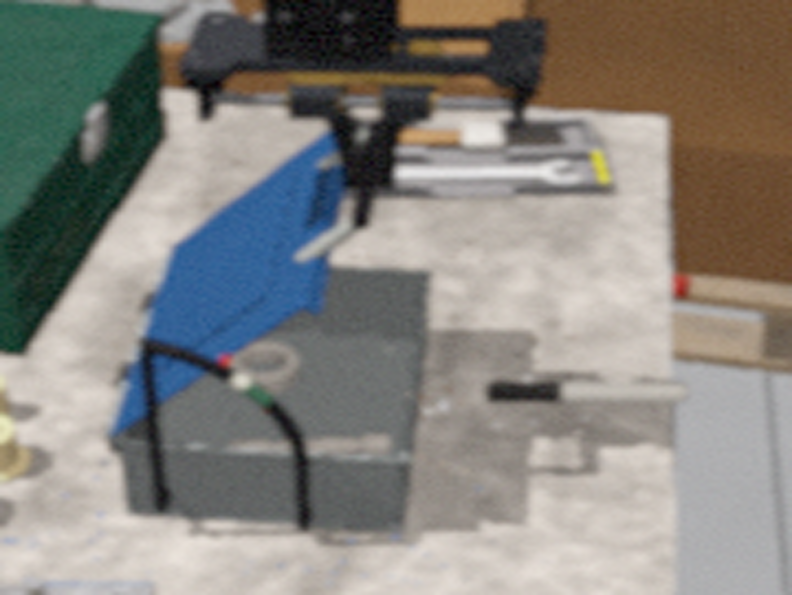

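View pics/w18.png

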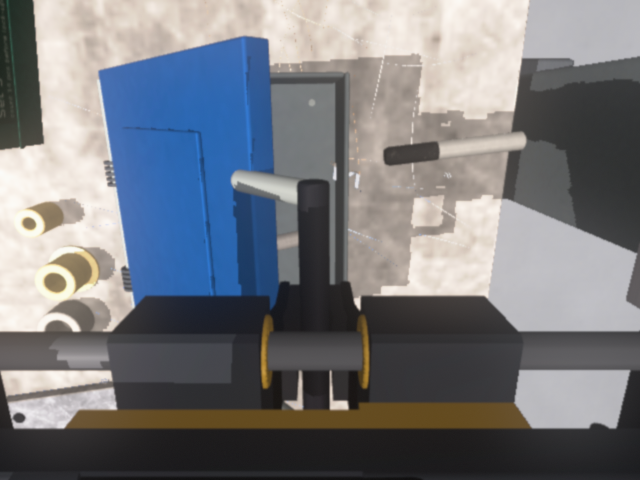

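>>> send_rows(
  increments=[
    [0.05,0,0.035,0],
    [0.1,0,0.07,0],
    [0.15,0,0.104,0],
    [0.193,0,0.134,0],
    [0.193,0,0.134,0],
  ],
)

```text
time: 28.48
tool_pos: [0.5415, 0.0271, 0.2171]
ee_rot: [-0.003, 1.0, 0.009, -0.023]
contact_force: [-3.3, -2.5, 6.1]
width: 0.0113
```

```bash
cat > ang.py <<'E'
from h import *
import sys
def meas(f):
    c=load(f); px=c['pixels']; hsv=cv2.cvtColor(px,cv2.COLOR_RGB2HSV)
    roi=np.zeros(px.shape[:2],np.uint8); roi[220:300,255:325]=1
    m=(((hsv[...,0]<8)|(hsv[...,0]>172))&(hsv[...,1]>110)&(hsv[...,2]>110)&(roi>0)).astype(np.uint8)
    ys,xs=np.nonzero(m); u,v=xs.mean(),ys.mean()
    # plane of arc: case frame y=+0.126; case yaw 0.9deg, hinge at (hx,hy)
    yaw=np.radians(.9);X=np.array([np.cos(yaw),np.sin(yaw),0]);Y=np.array([-X[1],X[0],0])
    bar=np.array([.4475,.030,.086]); H=bar+X*.22-np.array([0,0,.003])
    def ang(u,v,off=.126):
        o,d=ray(c,u,v); n=Y; p=o+d*(((H+Y*off)-o)@n/(d@n)); r=p-H; return np.arctan2(r[2],-(r@X)), np.hypot(r[2],r@X)
    g=(hsv[...,0]>60)&(hsv[...,0]<95)&(hsv[...,1]>90)&(roi>0)&(hsv[...,2]>40)
    gy,gx=np.nonzero(g); A=np.array([ang(a,b) for a,b in zip(gx,gy)]) if len(gx) else np.zeros((0,2))
    print(f,'pointer',(u,v),len(xs),np.round(ang(u,v),3),'on y=.115',np.round(ang(u,v,.115),3),'green n',len(A),A[:,0].min().round(3) if len(A) else '',A[:,0].max().round(3) if len(A) else '')
    w=(hsv[...,1]<60)&(hsv[...,2]>185)&(roi>0)
    ys,xs=np.nonzero(w); B=[(x,y,ang(x,y)) for x,y in zip(xs,ys)]
    B=np.array([a[0] for x,y,a in B if abs(a[1]-.115)<.008 and .65<a[0]<.95]); print('white',len(B),B.min() if len(B) else '',B.max() if len(B) else '')
for f in sys.argv[1:]: meas(f)
E
python3 - <<'E'
from h import *
s=get_state();t=s['tool_pos'];print(t,s['contact_force'],s['width'],s['ee_rot'],s['ft_torque'])
c=snap('side','s19');im=cv2.cvtColor(c['pixels'],cv2.COLOR_RGB2BGR)
cv2.imwrite('pics/z19.png',cv2.resize(im[225:305,255:345],None,fx=7,fy=7,interpolation=cv2.INTER_CUBIC))
E
python3 ang.py s14 s16 s17 s18 s19
```

```text
[0.54153921 0.02712443 0.21707436] [-3.28940586 -2.49461882  6.08596779] 0.011271277059137249 [-0.00328225  0.9996974   0.00926422 -0.02255023] [-0.49588401  1.16326157  0.11738673]
s14 pointer (np.float64(nan), np.float64(nan)) 0 [nan nan] on y=.115 [nan nan] green n 68 0.574 1.604
white 5 0.7650274351512999 0.8162327186274705
s16 pointer (np.float64(306.0), np.float64(278.25)) 4 [0.445 0.122] on y=.115 [0.365 0.117] green n 70 0.565 1.6
white 5 0.7650274351512999 0.8162327186274705
s17 pointer (np.float64(297.6666666666667), np.float64(267.3333333333333)) 3 [0.764 0.126] on y=.115 [0.71  0.117] green n 64 0.598 1.602
white 9 0.7524510168296641 0.8162327186274705
s18 pointer (np.float64(290.6), np.float64(263.2)) 5 [0.927 0.123] on y=.115 [0.886 0.114] green n 75 0.574 1.604
white 8 0.7650274351512999 0.8162327186274705
s19 pointer (np.float64(287.6), np.float64(261.2)) 5 [0.999 0.124] on y=.115 [0.966 0.114] green n 70 0.574 1.602
white 7 0.7650274351512999 0.8162327186274705ang.py:7: RuntimeWarning: Mean of empty slice.
  ys,xs=np.nonzero(m); u,v=xs.mean(),ys.mean()
  ret = ret.dtype.type(ret / rcount)
```

View pics/z19.png

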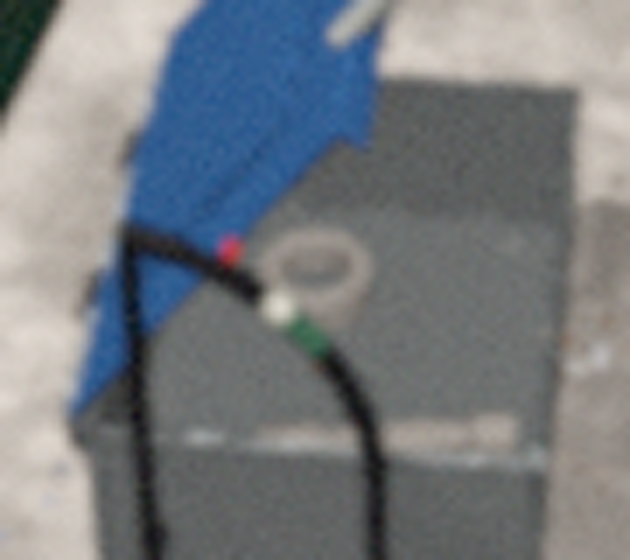

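>>> send_rows(
  increments=[
    [-0.05,0,-0.036,0],
    [-0.101,0,-0.072,0],
    [-0.156,0,-0.113,0],
    [-0.211,0,-0.154,0],
    [-0.264,0,-0.198,0],
    [-0.316,0,-0.243,0],
    [-0.366,0,-0.29,0],
    [-0.416,0,-0.337,0],
    [-0.455,0,-0.376,0],
    [-0.494,0,-0.415,0],
    [-0.53,0,-0.456,0],
    [-0.566,0,-0.497,0],
    [-0.602,0,-0.54,0],
    [-0.602,0,-0.54,0],
    [-0.602,0,-0.54,0],
  ],
)

```text
time: 30.4
tool_pos: [0.4932, 0.0269, 0.1726]
ee_rot: [-0.003, 1.0, 0.009, -0.023]
contact_force: [0.8, -5.4, -2.1]
width: 0.0114
```

```bash
python3 - <<'E'
from h import *
s=get_state();t=s['tool_pos'];print(t,s['contact_force'],s['width'],s['ee_rot'],s['ft_torque'])
c=snap('side','s20');im=cv2.cvtColor(c['pixels'],cv2.COLOR_RGB2BGR)
cv2.imwrite('pics/z20.png',cv2.resize(im[225:305,255:345],None,fx=7,fy=7,interpolation=cv2.INTER_CUBIC))
cv2.imwrite('pics/z20b.png',im)
E
python3 ang.py s20
```

```text
[0.49320452 0.02694408 0.1726306 ] [ 0.77118816 -5.41058009 -2.10743793] 0.011399881897265299 [-0.00303519  0.99969543  0.00916884 -0.0227107 ] [-1.5907094  -0.40184521  0.16111617]
s20 pointer (np.float64(298.5), np.float64(268.5)) 4 [0.733 0.125] on y=.115 [0.675 0.116] green n 77 0.598 1.604
white 6 0.7650274351512999 0.8162327186274705
```

View pics/z20.png

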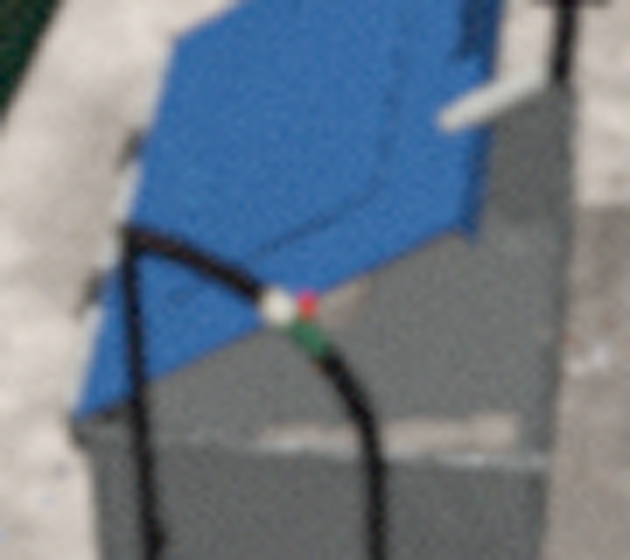

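View pics/z20b.png

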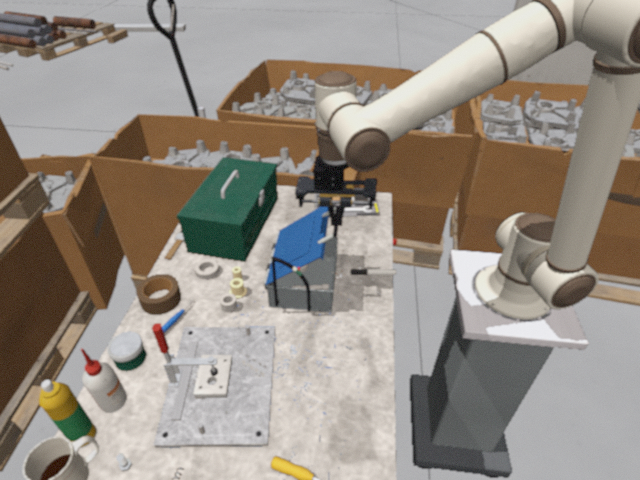

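```bash
python3 - <<'E'
from h import *
for f in ('s20','s19','s16'):
    c=load(f);hsv=cv2.cvtColor(c['pixels'],cv2.COLOR_RGB2HSV)
    m=cv2.inRange(hsv,(100,140,60),(120,255,255));m[:200]=0;m[300:]=0;m[:,:262]=0;m[:,345:]=0
    m=cv2.erode(m,np.ones((5,5)))
    ys,xs=np.nonzero(m);P=np.array([pt(c,x,y) for x,y in zip(xs,ys) if c['depth'][y,x]>0])
    P=P[(P[:,1]<.15)&(P[:,1]>-.08)]
    for _ in range(4):
        mu=P.mean(0);_,_,V=np.linalg.svd(P-mu,full_matrices=False);n=V[2]*np.sign(V[2][2]);r=(P-mu)@n;P=P[abs(r)<2.5*r.std()]
    print(f,len(P),r.std(),'n',n,'angle',np.arctan2(n[0],n[2]))
E
```

```text
s20 1543 0.0016451746893695598 n [0.60708622 0.01952449 0.79439607] angle 0.6525342828640289
s19 725 0.0011058597502567838 n [0.80372396 0.02297053 0.59455878] angle 0.9338843554601074
s16 2089 0.0019159308869329404 n [0.33319592 0.01253238 0.94277432] angle 0.339718914293521
```

>>> send_rows(
  increments=[
    [0,0,0,0],
    [0,0,0,0],
    [0,0,0,0],
    [0,0,0,0],
  ],
)

```text
time: 30.95
tool_pos: [0.4932, 0.027, 0.1725]
ee_rot: [-0.003, 1.0, 0.009, -0.023]
contact_force: [-1.2, -2.9, 1.0]
width: 0.0112
```

```bash
python3 - <<'E'
from h import *
s=get_state();print(s['time'],s['tool_pos'],s['contact_force'],s['width'])
c=snap('top','top2');c=snap('side','s21')
im=cv2.cvtColor(load('top2')['pixels'],cv2.COLOR_RGB2BGR)
cv2.imwrite('pics/z21.png',cv2.resize(im[150:345,240:505],None,fx=3,fy=3,interpolation=cv2.INTER_CUBIC))
E
python3 ang.py s21
```

```text
30.95 [0.49319659 0.02695163 0.17253038] [-1.19213204 -2.88147236  0.97047237] 0.011179974408121898
s21 pointer (np.float64(298.5), np.float64(268.5)) 4 [0.733 0.125] on y=.115 [0.675 0.116] green n 66 0.598 1.602
white 6 0.7650274351512999 0.8162327186274705
```

View pics/z21.png

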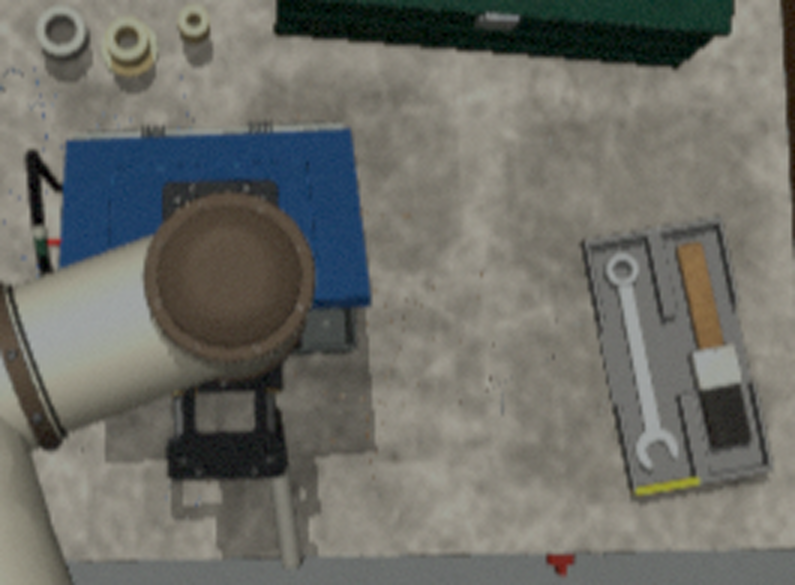

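The top view shows the spanner flat in the empty slot, with its open jaw at (655,450) facing the yellow wall. The pointer at (53,242) is at the green band, and the lid is held and steady. I'll hand in now.

```bash
python3 - <<'E'
from h import *
print(arm.finish_job())
s=get_state();print(s['time'],s['tool_pos'],s['contact_force'],s['width'])
E
```

```text
the job is handed in; nothing more can be done
None
the job is handed in; nothing more can be done
```

The job is handed in, at about 31 s of the 62 s. The spanner lies flat in the empty compartment, open jaw toward the yellow end, and was let go. I then raised the lid past the white mark and lowered it. The arm is still gripping the bar, with the pointer in the green band.

**Checks that agreed:**
- The last top and side views show the spanner in its compartment, and the brush and marker undisturbed.
- Two readings 0.5 s apart gave the same held pose, with wrist forces of only a few newtons.

**Checks that failed or disagreed:**
- **Height reading:** the fingertips were about 35 mm higher than the reported tool position. The first two tries at gripping the spanner closed above it and did not move it. I then felt for the bench by contact and allowed for the offset.
- **Final lid angle:** the estimates were 0.65 rad (depth image), about 0.68 (arm motion) and 0.675 to 0.73 (pointer in the side view). All are within the 0.60 to 0.76 band.
- **Highest lid angle:** the estimates were 0.93 to 1.00 rad. The lowest is only just 5 degrees past the far edge of the white mark, but 7 degrees or more past its middle.

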